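# Shut the feed hopper's gate and tip the tray of setting tools into it

### The job

Push the hopper's drop gate fully down so that its outlet is shut, then pick up the parts tray by its handle and tip all five dies and punches over its open end into the top of the hopper. Stand the empty tray upright and square in the middle of the rubber mat, and leave the oil bottle and the thread spool that stand among these things where they are.

Things in the scene. Friction and masses are not known exactly. Their poses are not given: they have to be found in the camera images.
- hopper: Grey sheet-metal feed hopper fixed to the bench, 130 mm deep (its x) by 130 mm wide (its y) by 130 mm high, walls 4 mm, open at the top. Its floor slopes down to an outlet (60 mm wide, 42 mm high, low in the front wall) on its -x side with a short chute, 23 mm long, in front. Origin: centre of its underside, z up; -x is the outlet side.
- hopper_mouth (a point): Centre of the hopper's open mouth, at rim height, 130 mm over the bench; the opening is 122 mm (hopper x) by 122 mm (hopper y). A wall shelf overhangs the back of the bench: its front edge is about 0.1 m behind the hopper's middle and its lowest parts 0.39 m over the bench. A tall press with an upright lever stands to the left of the hopper, a drill to the right.
- gate (a joint): Upright steel drop gate in guides on the outside of the hopper's front wall, closing the outlet. Value in m it is raised: 0 is fully down (outlet shut), 0.042 fully up. It stays where it is left; moving it takes about 4 N.
- gate_tab (a point): Centre of the top face of the gate's dark push tab (20 mm deep, 60 mm wide, 10 mm thick, level), which points away from the hopper on its outlet side; its top is 138 mm over the bench when shut and higher by the joint's value when raised.
- tray: Aluminium parts tray, a pan 90 mm (x) by 96 mm (y) with 30 mm high walls 3 mm thick on three sides; the -x end is open and has no lip. Floor 3 mm thick. Origin: centre of its underside, z up when it stands upright. A fixed bail handle arches over the middle. Mass about 0.3 kg empty, 0.6 kg full.
- tray_grip (a point): Centre of the tray's dark handle bar, 91 mm over the tray's underside: 12 mm thick (tray x, the way to grip it), 18 mm tall, 102 mm long (tray y), on two uprights at its ends.
- tray_lip (a point): Middle of the tray's open edge, floor level, 45 mm from the tray's centre towards its -x.
- mat: Dark rubber mat, 100 mm (x) by 112 mm (y) and 3 mm thick, a little larger than the tray, fixed to the bench and bare at the start: the place for the empty tray, either to the left or to the right of it. Origin: centre of its underside; its x and y are for the tray's x and y (its 112 mm side for the handle's length).
- oiler: Small upright oil bottle, 32 mm round, 95 mm high; a bystander, origin under its centre.
- spool: Upright cream thread spool, 31 mm round, 38 mm high; a bystander, origin under its centre.
- part1: grey turned steel setting die, 23 mm round, 22 mm high; one of the five loose parts in the tray. Origin: centre of its underside, z along its axis.
- part2: plain brass setting die, 25 mm round, 18 mm high; one of the five loose parts in the tray. Origin: centre of its underside, z along its axis.
- part3: a second grey setting die like part1, 23 mm round, 22 mm high; one of the five loose parts in the tray. Origin: centre of its underside, z along its axis.
- part4: dark flanged punch, 19 mm round, 36 mm high; one of the five loose parts in the tray. Origin: centre of its underside, z along its axis.
- part5: grey stepped punch, 20 mm round, 34 mm high; one of the five loose parts in the tray. Origin: centre of its underside, z along its axis.

How it is judged:
By the outcome, as a careful person would: the job done as asked, in the order asked, and still so for the second after the job is handed in, with the robot touching nothing.
It also fails if it takes over 64 s, if anything falls off the work surface, if the arm or the gripper's body presses on something with over 40 N, if the wrist force passes 120 N, or if a joint passes its speed limit or range.

### The arm

A 7-joint arm with a two-finger parallel gripper is mounted at the origin on a cart in front of the work surface, level with it; the furniture and walls round the work are solid. World frame = base frame: x ahead of the robot, y to its left, z up, the work surface at z = 0. Lengths are in mm, angles in rad, forces in N, time in s.
With the tool pointing down it reaches from about 400 to 875 mm from the base axis. Payload 19.3 kg.
Tool frame: the origin (TCP) lies midway between the tips of the shut fingers; the grasp point (between the pads) lies behind it (r.hold_point_z is the z of the grasp point in the tool frame, in mm); z points along the fingers, y is the line along which they close (so a half turn about z gives the same grasp; the last joint's range is limited). The gripper opens to 85 mm and grips with 20 to 120 N. Pads are 22 mm wide; open, the fingers measure 114 mm over their backs; the gripper's body (76 mm by 85 mm) begins 54 mm behind the grasp point. The pads swing forward as they close: fully open they stand 13 mm farther back than shut.
Start: joints at [-1.176, 0.521, -0.036, 1.599, 0.021, 1.021, -0.113], TCP at [280.169, 558.677, 231.291] pointing down, gripper open.
Joint ranges: [-2.91, 2.91], [-0.3, 2.13], [-1.5, 1.42], [0.17, 2.43], [-1.26, 4.41], [0.16, 1.93], [-2.52, 2.52]. Speed limits (rad/s): [1.89, 1.89, 2.39, 2.39, 3.01, 3.01, 3.01].

### API

Orientations are given as a 3x3 rotation matrix whose columns are the frame's x, y, z axes.
In Python, from workcell import r, snapshot, job gives the robot as it stands.
- The arm moves only by the tool send_rows, never from a script. Its argument "deltas" is a list of rows, each a list of 6 numbers: the shift along the world's x, y, z each as a share of 0.25 m, from -1 to 1, then the turn, a rotation vector about the world's x, y, z each as a share of 90 degrees, from -1 to 1. A call has 1 to 12 rows; each row is the pose to reach, as a shift and turn from the pose commanded when the call began; what a row does not reach only later rows make up. A row lasts 1/8 s, in which the tool goes at most 62.5 mm and 10.7 degrees, less where a joint would pass 70% of its speed; a pose out of reach is approached as far as the arm can. A call with a number of a shift or a turn outside -1 to 1 is refused whole. A call with a gripper value outside its range is refused whole. "jaw" is the closure, from -1 (fully open) to 1 (shut), set as the call begins (left out, the last holds). The fingers move at their own pace and stop on an object; "force" is the grip in N (left out, the last holds). Time passes only in rows, so rows that repeat a pose let the fingers close. It gives the time, the measured TCP pose, the force, the opening and the grip force at its end, in the units of the state.
- r.read_state(): the state, without advancing time (a new reading comes with each control period).
- snapshot(name): name is "scene" or "top" or "wrist"; returns a dict with "pixels" (420x560x3 uint8, red, green, blue), "fx", "fy", "cx", "cy" (pixels), "world_to_cam" (4x4, takes a point from world to camera coordinates). Camera axes: x right, y up, looking along -z (the intrinsics and any distortion apply to the point x, -y, -z); pixel columns grow to the right and rows downward; lengths in mm; the calibration is good to about 2 mm. The wrist camera is an equidistant fisheye: a pixel r from the principal point sees the ray r / f radians off the axis. A picture is of the moment at which its call begins. There is no depth.
- job.finish_job(): hands the job in; it is judged then, once.
The state is a dict: "time": time; "joints": joint angles; "qd": joint speeds; "joint_efforts": joint torques, N m; "ee_pos": TCP position; "tcp_rot": TCP orientation; "wrist_force": force on the tool from outside, world axes, zero at the start; "torque": the same for the moment, N m; "width": opening from 0.0 (shut) to 1.0 (fully open); "gripper_force": force on a finger pad.
Only numpy, scipy, OpenCV 4.12 (cv2) and the standard library are available. Lean on these libraries where they do the work, as an engineer would, in place of code of your own. Each camera call takes 0.05 s, during which the arm holds its last target. There are 200 camera calls.

## Working session

There is one attempt and no reset: what is moved stays moved. The work goes in short steps, Python scripts to look and compute and a tool call to move; the robot and the scene stay as the last step left them, time stands still between calls to the robot, and variables do not carry over. Pictures are saved under pics/ and viewed, at most 12 in all, crops included, and the job is handed in when it is done.

Besides the shell and the picture viewer there is one more tool, called after "Request:" as a command line: name --pt "numbers of a row" for each row, then --argument value for the rest. send_rows: Moves the arm, as the interface text tells. Its arguments: {"type":"object","properties":{"deltas":{"type":"array"},"jaw":{"type":"number"},"force":{"type":"number"}},"required":["deltas"]}

```bash
mkdir -p pics; ls; cat > h.py <<'E'
import numpy as np,cv2
from workcell import r,snapshot,job
def snap(n,f):
    s=snapshot(n); cv2.imwrite(f,s["pixels"][:,:,::-1]); 
    np.savez('pics/'+n+'.npz',**{k:np.array(v) for k,v in s.items()}); return s
def load(n): return dict(np.load('pics/'+n+'.npz'))
def ray(s,u,v):
    d=np.array([(u-s["cx"])/s["fx"],-(v-s["cy"])/s["fy"],-1.]); W=s["world_to_cam"]; R=W[:3,:3]
    return -R.T@W[:3,3],R.T@d
def onz(s,u,v,z):
    c,d=ray(s,u,v); return c+d*(z-c[2])/d[2]
def proj(s,p):
    q=s["world_to_cam"][:3,:3]@np.array(p)+s["world_to_cam"][:3,3]
    return s["cx"]+s["fx"]*q[0]/-q[2], s["cy"]-s["fy"]*q[1]/-q[2]
def tri(a,ua,b,ub):
    A=[];B=[]
    M=np.zeros((3,3));v=np.zeros(3)
    for s,u in((a,ua),(b,ub)):
        c,d=ray(s,*u);d=d/np.linalg.norm(d);P=np.eye(3)-np.outer(d,d);M+=P;v+=P@c
    return np.linalg.solve(M,v)
E
python3 - <<'E'
from h import *
for n in("scene","top"):
    s=snap(n,f'pics/{n}0.png'); cv2.imwrite(f'pics/{n}0.png',cv2.resize(s["pixels"][:,:,::-1],(800,600),interpolation=cv2.INTER_CUBIC))
    print(n,s["fx"],s["cx"],s["cy"],ray(s,280,210))
print(r.hold_point_z,r.read_state())
E
```

```text
pics
scene 428.75869462382 283.2517340294521 207.57456968951138 (array([-182.48278056, -386.15772927,  519.8698564 ]), array([ 0.80355422,  0.33626668, -0.49123808]))
top 508.26784064331906 277.35045685228846 210.85692171317385 (array([333.35121423, -96.32341429, 953.29954849]), array([ 0.17702874,  0.02313151, -0.98394907]))
-18.700000000000003 {'time': 0.1, 'joints': array([-1.17618542,  0.52195009, -0.03636877,  1.59992466,  0.02120477,
        1.02112264, -0.11280739]), 'qd': array([-0.00170312, -0.00343086,  0.00095768, -0.00316463,  0.00137436,
       -0.00098789, -0.00027138]), 'joint_efforts': array([ 4.60773648e-03, -9.28476977e+01,  1.98440887e+00, -3.70538414e+01,
        1.81909895e-02,  5.32575912e-03, -9.85448565e-06]), 'ee_pos': array([280.034861  , 558.42049445, 230.79494999]), 'tcp_rot': array([[-8.93915089e-01,  4.48236152e-01, -4.07173904e-04],
       [ 4.48236333e-01,  8.93914602e-01, -9.34917841e-04],
       [-5.50852764e-05, -1.01824730e-03, -9.99999480e-01]]), 'wrist_force': array([-0.47714091,  0.24458851, -0.35307592]), 'torque': array([ 0.03185877, -0.01862819,  0.0049586 ]), 'gripper_force': 0.0, 'width': 0.9944803297987612}
```

View pics/scene0.png

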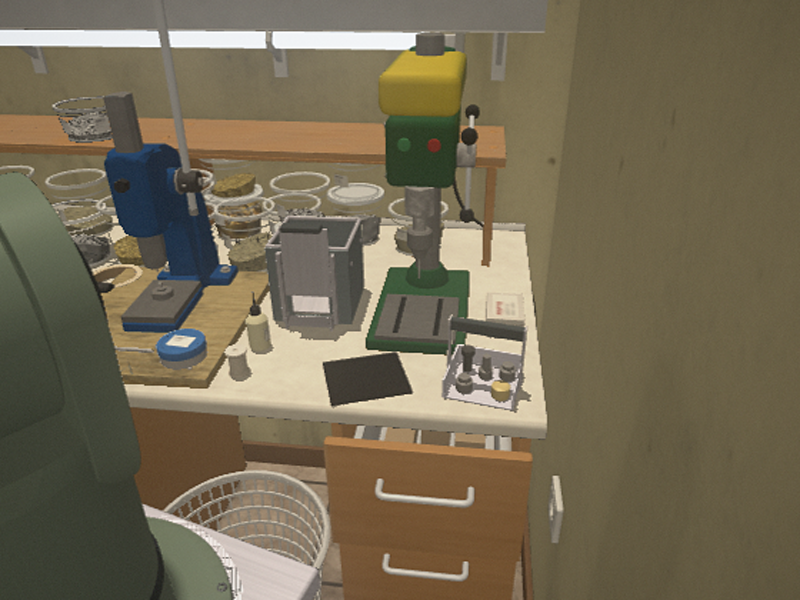

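View pics/top0.png

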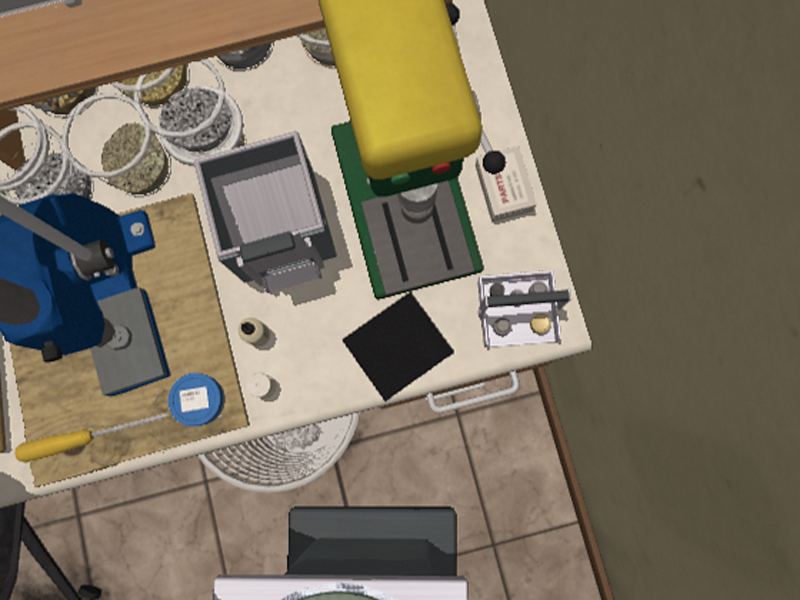

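The scene shows the gate raised and the hopper centred near (262,200) in the enlarged top view. The mat is at (398,347) and the tray at (520,310). The oiler (253,333) and spool (262,385) stand left of the mat. I'll enlarge crops next.

```bash
python3 - <<'E'
from h import *
def crop(n,x,y,w,h,k): return cv2.resize(load(n)["pixels"][y:y+h,x:x+w,::-1],(w*k,h*k),interpolation=cv2.INTER_CUBIC)
# A: tray top (325,180,80x75 @5) ; tray scene; hopper top ; hopper scene
a=crop("top",325,183,80,60,5);b=crop("scene",300,215,80,75,5)[:300]
b=crop("scene",300,218,80,75,4);b=cv2.copyMakeBorder(b,0,0,0,80,cv2.BORDER_CONSTANT)
c=crop("top",135,85,100,75,4) if 0 else crop("top",135,88,100,125,4)[:300]
c=crop("top",135,88,100,75,4)
c2=crop("top",150,155,100,75,4)
d=crop("scene",180,145,100,75,4)
im=np.vstack([np.hstack([a,b]),np.hstack([c,d])]);print(im.shape);cv2.imwrite('pics/c1.png',im)
s=load("top");t=load("scene")
k=.7
for nm,z,pts in(("mat",3,[(343,340),(411,293),(453,351),(388,400)]),("tray30",30,[(480,278),(553,272),(561,340),(487,347)]),("hop130",130,[(196,160),(298,133),(328,228),(222,262)]),("oil",95,[(249,328)]),("spool",38,[(262,381)])):
    print(nm,[np.round(onz(s,u*k,v*k,z)[:2],0) for u,v in pts])
print("bar",tri(s,(488*k,298*k),t,(451*k,323*k)),tri(s,(568*k,297*k),t,(524*k,335*k)))
print("tab",tri(s,(268*k,245*k),t,(302*k,225*k)))
E
```

```text
(600, 800, 3)
mat [array([451.,   1.]), array([514., -89.]), array([ 436., -144.]), array([372., -59.])]
tray30 [array([ 528., -178.]), array([ 536., -272.]), array([ 447., -280.]), array([ 438., -186.])]
hop130 [array([653., 169.]), array([686.,  47.]), array([568.,   8.]), array([527., 132.])]
oil [array([454., 105.])]
spool [array([394.,  99.])]
bar [ 490.33166901 -180.42303425   89.08817131] [ 491.53814984 -277.17461276   91.79318036]
tab [535.49968308  68.71493712 175.42415709]
```

View pics/c1.png

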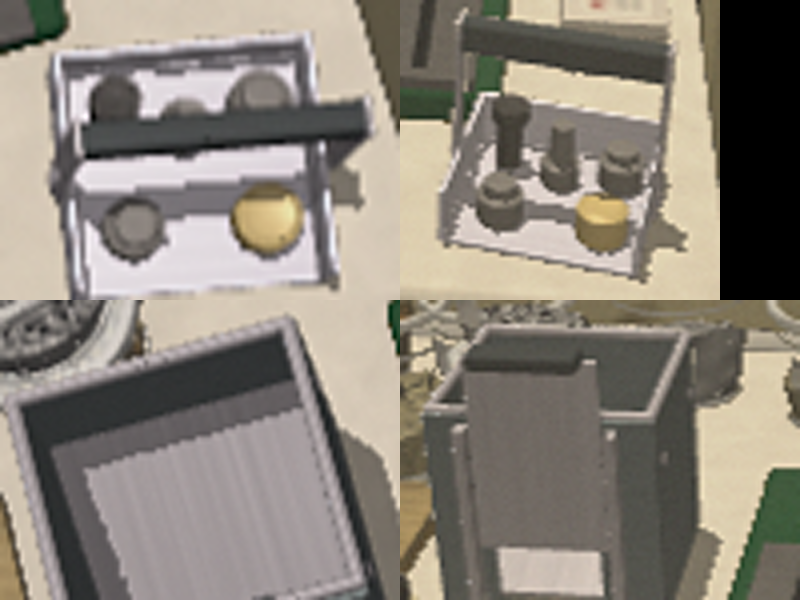

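The tray's open end faces the robot and the brass die is near that edge. The gate tab is raised to about z=175, and all five parts are upright. Next I'll check the mat and tray fits and look at what `r` offers.

```bash
python3 - <<'E'
from h import *
from scipy.optimize import least_squares as LS
print([a for a in dir(r) if a[0]!='_'],[a for a in dir(job) if a[0]!='_'])
s=load("top");t=load("scene");k=.7
# mat
im=s["pixels"][195:290,235:322].max(2); m=(im<50).astype('uint8')
c=max(cv2.findContours(m,0,1)[0],key=cv2.contourArea)[:,0]+[235,195]
P=np.array([onz(s,u+0.,v+0.,3)[:2] for u,v in c],'float32'); print("mat",cv2.minAreaRect(P))
# tray: local pts; crop A: u=325+x/5, v=183+y/5 ; crop B: u=300+x/4,v=218+y/4
A=lambda x,y:(325+x/5-.4,183+y/5-.4); B=lambda x,y:(300+x/4-.4,218+y/4-.4)
obs=[(s,A(52,57),(45,48,30)),(s,A(312,36),(45,-48,30)),(s,A(335,285),(-45,-48,30)),
(s,A(82,122),(6,51,100)),(s,A(370,98),(6,-51,100)),(s,A(76,157),(-6,51,100)),(s,A(372,133),(-6,-51,100)),
(t,B(440,238)[0:0] or B(40,238),(-45,48,0)),(t,B(240,278),(-45,-48,0)),(t,B(62,47),(-6,51,82)),(t,B(270,80),(-6,-51,82)),(t,B(62,15),(-6,51,100)),(t,B(270,45),(-6,-51,100))]
def f(p,o):
    R=np.array([[np.cos(p[2]),-np.sin(p[2])],[np.sin(p[2]),np.cos(p[2])]])
    e=[]
    for c,uv,q in o: e+=list(np.array(proj(c,[*(R@q[:2]+p[:2]),q[2]]))-uv)
    return np.array(e)
o=LS(f,[487,-229,.08],loss='soft_l1',args=(obs,)); print("tray",o.x[:2],np.degrees(o.x[2]),np.round(f(o.x,obs).reshape(-1,2),1).tolist())
C=lambda x,y:(135+x/4-.4,88+y/4-.4); D=lambda x,y:(180+x/4-.4,145+y/4-.4)
ho=[(s,C(5,103),(65,65,130)),(s,C(292,18),(65,-65,130)),(s,(328*k,228*k),(-65,-65,130)),(s,(222*k,262*k),(-65,65,130)),
(t,D(28,105),(-65,65,130)),(t,D(250,120),(-65,-65,130)),(t,D(297,32),(65,-65,130))]
o=LS(f,[608,89,.3],loss='soft_l1',args=(ho,)); print("hop",o.x[:2],np.degrees(o.x[2]),np.round(f(o.x,ho).reshape(-1,2),1).tolist())
E
```

```text
['IKError', 'hold_point_z', 'read_state'] ['finish_job']
mat ((469.58514404296875, -86.97821044921875), (120.91429138183594, 167.39205932617188), 35.265377044677734)
tray [ 490.2796109  -228.01108217] 4.268903879748537 [[0.2, -1.2], [0.1, -0.9], [0.9, -2.4], [-2.0, -0.3], [0.3, -0.0], [-0.2, -0.4], [0.7, -0.1], [-0.8, 0.9], [-0.9, 0.6], [-1.6, 2.0], [0.2, 2.5], [-1.3, 1.9], [1.0, 3.0]]
hop [609.01665376  89.97458672] 17.779089652862623 [[-0.3, -0.2], [0.3, -1.4], [-0.2, 0.4], [-0.2, -0.1], [-0.6, 3.3], [3.0, 1.1], [-0.6, 0.6]]
```

```bash
python3 - <<'E'
from h import *
s=load("top");t=load("scene");k=.7
print("hub",tri(s,(95*k,262*k),t,(190*k,182*k)), "press column top", tri(s,(15*k,300*k),t,(120*k,100*k)))
im=s["pixels"].max(2); m=np.zeros_like(im); cv2.fillPoly(m,[(np.array([(338,340),(411,287),(459,351),(388,406)])*k).astype(int)],1)
m=((im<60)&(m>0)).astype('uint8'); n,l,st,_=cv2.connectedComponentsWithStats(m); l=(l==1+st[1:,4].argmax()).astype('uint8')
c=cv2.findContours(l,0,1)[0][0][:,0]
P=np.array([onz(s,u,v,3)[:2] for u,v in c],'float32'); print("mat",cv2.minAreaRect(P),st[1:,4])
ys,xs=np.nonzero(l); print(onz(s,xs.mean(),ys.mean(),3))
E
```

```text
hub [504.32962922 235.29963361 230.62532529] press column top [435.94905002 250.83616525 357.75320095]
mat ((448.10272216796875, -70.64134216308594), (104.95489501953125, 115.92155456542969), 35.12057113647461) [3022]
[443.31973409 -70.58475492   3.        ]
```

Request:
send_rows --pt "-0.1 -0.2 0.1 0 0 0" --pt "-0.2 -0.4 0.2 0 0 0" --pt "-0.28 -0.6 0.28 0 0 -0.06" --pt "-0.2 -0.8 0.28 0 0 -0.15" --pt "-0.1 -1 0.28 0 0 -0.25" --jaw 1

```text
time: 0.72
ee_pos: [255.1, 307.2, 301.5]
tcp_rot: [[-0.652, 0.759, 0.0], [0.759, 0.652, 0.001], [0.0, 0.001, -1.0]]
wrist_force: [1.5, -0.1, 0.6]
width: 0.0
gripper_force: 0.0
```

Request:
send_rows --pt "0.18 -0.23 0 0 0 -0.05" --pt "0.34 -0.47 0 0 0 -0.1" --pt "0.5 -0.71 0 0 0 -0.18" --pt "0.7 -0.91 0 0 0 -0.256" --pt "0.9 -0.964 -0.1 0 0 -0.256" --pt "1 -0.964 -0.25 0 0 -0.256" --pt "1 -0.964 -0.36 0 0 -0.256"

```text
time: 1.6
ee_pos: [506.7, 66.1, 209.0]
tcp_rot: [[-0.304, 0.953, -0.001], [0.953, 0.304, -0.002], [-0.001, -0.001, -1.0]]
wrist_force: [-1.0, -0.3, 0.3]
width: -0.001
gripper_force: 0.0
```

Request:
send_rows --pt "0.11 0.002 0 0 0 0" --pt "0.11 0.002 -0.08 0 0 0" --pt "0.11 0.002 -0.12 0 0 0" --pt "0.11 0.002 -0.14 0 0 0" --pt "0.11 0.002 -0.16 0 0 0" --pt "0.11 0.002 -0.18 0 0 0"

```text
time: 2.35
ee_pos: [532.6, 68.2, 166.4]
tcp_rot: [[-0.306, 0.952, 0.0], [0.952, 0.306, 0.0], [0.0, 0.0, -1.0]]
wrist_force: [-2.5, -0.4, 4.0]
width: 0.002
gripper_force: 1.7
```

Request:
send_rows --pt "0 0 -0.02 0 0 0" --pt "0 0 -0.04 0 0 0" --pt "0 0 -0.06 0 0 0" --pt "0 0 -0.08 0 0 0" --pt "0 0 -0.095 0 0 0" --pt "0 0 -0.105 0 0 0" --pt "0 0 -0.108 0 0 0"

```text
time: 3.22
ee_pos: [532.7, 68.2, 139.2]
tcp_rot: [[-0.306, 0.952, -0.0], [0.952, 0.306, -0.0], [0.0, -0.0, -1.0]]
wrist_force: [-2.2, -0.6, 3.4]
width: -0.003
gripper_force: 1.4
```

Request:
send_rows --pt "0 0 -0.004 0 0 0" --pt "0 0 -0.008 0 0 0" --pt "0 0 -0.012 0 0 0" --pt "0 0 -0.014 0 0 0" --pt "0 0 -0.014 0 0 0"

```text
time: 3.85
ee_pos: [533.0, 68.2, 137.7]
tcp_rot: [[-0.306, 0.952, 0.001], [0.952, 0.306, 0.001], [0.001, 0.002, -1.0]]
wrist_force: [-14.4, 0.7, 44.5]
width: -0.002
gripper_force: 21.8
```

Request:
send_rows --pt "0 0 0.15 0 0 0" --pt "0 0 0.35 0 0 0" --pt "0 0 0.5 0 0 0" --pt "0 0 0.5 0.032 -0.099 0" --pt "0 0 0.5 0.064 -0.198 0" --pt "0 0 0.5 0.096 -0.297 0" --pt "0 0 0.5 0.128 -0.396 0" --pt "0.05 0.02 0.5 0.16 -0.5 0" --pt "0.1 0.03 0.5 0.192 -0.6 0" --pt "0.15 0.05 0.5 0.224 -0.7 0" --pt "0.19 0.06 0.5 0.254 -0.793 0" --pt "0.19 0.06 0.5 0.254 -0.793 0"

```text
time: 5.35
ee_pos: [573.2, 70.0, 300.0]
tcp_rot: [[-0.358, 0.704, 0.613], [0.932, 0.234, 0.276], [0.05, 0.671, -0.74]]
wrist_force: [-0.2, -0.3, -0.7]
width: -0.0
gripper_force: 0.0
```

```bash
python3 - <<'E'
from h import *
s=r.read_state();print(s['joints'].round(3),s['tcp_rot'].round(2),s['ee_pos'])
E
```

```text
[ 0.163  0.153 -0.295  2.217 -1.179  0.176  1.348] [[-0.36  0.7   0.61]
 [ 0.93  0.23  0.28]
 [ 0.05  0.67 -0.74]] [573.17418698  70.04591848 300.03286233]
```

```bash
cat > fk.py <<'E'
import numpy as np
from scipy.spatial.transform import Rotation as Ro
Z=lambda a:Ro.from_euler('z',a).as_matrix()
Y=lambda a:Ro.from_euler('y',a).as_matrix()
def chain(q,s=(-1,-1,-1,-1),y=1):
    Rs=[];R=np.eye(3);k=0
    for i,a in enumerate(q):
        if i%2==0: R=R@Z(s[k]*a);k+=1
        else: R=R@Y(y*a)
        Rs.append(R)
    return Rs
E
cat > st.json <<'E'
E
python3 - <<'E'
import itertools
from fk import *
from h import r
q0=[-1.17618542,0.52195009,-0.03636877,1.59992466,0.02120477,1.02112264,-0.11280739]
T0=np.array([[-8.93915089e-01,4.48236152e-01,-4.07173904e-04],[4.48236333e-01,8.93914602e-01,-9.34917841e-04],[-5.50852764e-05,-1.01824730e-03,-9.99999480e-01]])
s=r.read_state();q1=s['joints'];T1=s['tcp_rot'];res=[]
for sg in itertools.product((1,-1),repeat=4):
  for y in (1,-1):
    for off in (0,np.pi/2,np.pi,-np.pi/2):
      B=Z(off)
      A0=B@chain(q0,sg,y)[-1];A1=B@chain(q1,sg,y)[-1]
      res.append((np.linalg.norm(A0.T@T0-A1.T@T1)+np.linalg.norm((A0.T@T0)[2,2]-1),sg,y,off,(A0.T@T0).round(2).tolist()))
res.sort(key=lambda a:a[0])
for x in res[:4]:print(x)
E
```

```text
(np.float64(1.6499969918534306e-08), (-1, -1, -1, -1), -1, 3.141592653589793, [[0.0, 1.0, -0.0], [-1.0, 0.0, 0.0], [0.0, 0.0, 1.0]])
(np.float64(1.6499969952846572e-08), (-1, -1, -1, -1), 1, 0, [[-0.0, -1.0, 0.0], [1.0, -0.0, -0.0], [0.0, 0.0, 1.0]])
(np.float64(0.5512716685670801), (1, -1, -1, 1), -1, 3.141592653589793, [[-0.85, -0.53, 0.0], [0.53, -0.85, 0.0], [0.0, 0.0, 1.0]])
(np.float64(0.5512716685670802), (1, -1, -1, 1), 1, 0, [[0.85, 0.53, -0.0], [-0.53, 0.85, -0.0], [0.0, 0.0, 1.0]])
```

```bash
python3 - <<'E'
from fk import *
from h import r
q0=[-1.17618542,0.52195009,-0.03636877,1.59992466,0.02120477,1.02112264,-0.11280739];p0=[280.034861,558.42049445,230.79494999]
s=r.read_state();z=np.array([0,0,1.]);x=np.array([1.,0,0])
A=[];b=[]
for q,p in((q0,p0),(s['joints'],s['ee_pos'])):
    C=chain(q); A.append(np.column_stack([z,C[1]@z,C[3]@z,C[6]@z]));b.append(p)
A=np.vstack(A);b=np.hstack(b);L,re,*_=np.linalg.lstsq(A,b,rcond=None);print(L,re,(A@L-b).round(1))
# IK study: pour pose
from scipy.optimize import least_squares as LS
lo=np.array([-2.91,-.3,-1.5,.17,-1.26,.16,-2.52])+.03;hi=np.array([2.91,2.13,1.42,2.43,4.41,1.93,2.52])-.03
Q=np.array([[0,-1,0],[1,0,0],[0,0,1.]])
def fk(q):
    C=chain(q);return L[0]*z+L[1]*C[1]@z+L[2]*C[3]@z+L[3]*C[6]@z, C[6]@np.array([[0.,-1,0],[1,0,0],[0,0,1]])
def target(hd,th):
    d=np.radians(hd);t=np.radians(th);e=np.array([np.cos(d),np.sin(d),0]);y=np.array([-np.sin(d),np.cos(d),0])
    T0=np.column_stack([-y*-1,e,-z]) ;T0[:,0]=np.cross(e,-z)
    return Ro.from_rotvec(-t*y).as_matrix()@T0
rng=np.random.default_rng(0)
for hd in(17.8,):
  for th in(60,75,85):
    T=target(hd,th);P=[580,81,205];sol=[]
    for i in range(60):
        g=lambda q:np.r_[(fk(q)[0]-P)/100,(fk(q)[1]-T).ravel()]
        o=LS(g,rng.uniform(lo,hi),bounds=(lo,hi))
        if o.cost<1e-6: sol.append(o.x)
    sol=np.array(sol);print(hd,th,len(sol));print(sol[np.argsort(sol[:,2])][::max(1,len(sol)//10)].round(2) if len(sol) else '')
E
```

```text
[243.73329703 574.65410262 406.00821812 299.6727365 ] [6258.11574862] [-50.7  30.6  -1.1 -21.9  47.6   1.1]
17.8 60 0

17.8 75 0

17.8 85 0
```

Request:
send_rows --pt "-0.1 -0.03 0 -0.127 0.396 0" --pt "-0.15 -0.06 0 -0.2 0.62 0" --pt "-0.19 -0.06 0 -0.254 0.793 0" --pt "-0.19 -0.06 0 -0.254 0.793 0" --pt "-0.19 -0.06 0 -0.254 0.793 0"

```text
time: 5.98
ee_pos: [525.5, 54.7, 301.0]
tcp_rot: [[-0.327, 0.945, -0.005], [0.94, 0.325, 0.102], [0.098, 0.028, -0.995]]
wrist_force: [-0.4, -0.2, -0.1]
width: -0.004
gripper_force: 0.0
```

```bash
cat > log.py <<'E'
from h import r
import json
s=r.read_state();open('st.json','a').write(json.dumps([s['joints'].tolist(),s['ee_pos'].tolist(),s['tcp_rot'].tolist()])+'\n')
print(s['time'],s['joints'].round(3),s['ee_pos'].round(1))
E
python3 log.py
```

```text
5.975 [-0.307  0.298  0.197  1.779 -0.182  1.07   0.302] [525.5  54.7 301. ]
```

Request:
send_rows --pt "0 0 0 0 0 0" --pt "0 0 0 0 0 0"

```text
time: 6.22
ee_pos: [525.2, 55.1, 299.2]
tcp_rot: [[-0.328, 0.945, -0.002], [0.939, 0.326, 0.106], [0.1, 0.033, -0.994]]
wrist_force: [-1.1, -0.6, 0.4]
width: 0.0
gripper_force: 0.0
```

```bash
cat > rot.py <<'E'
from fk import *
from h import r
def Tar(hd,th,ph):
    d=np.radians(hd);t=np.radians(th);f=np.radians(ph);z=np.array([0,0,1.])
    e=np.array([np.cos(d),np.sin(d),0]);y=np.array([-np.sin(d),np.cos(d),0])
    T0=np.column_stack([np.cross(e,-z),e,-z])
    return Ro.from_rotvec(-t*y).as_matrix()@Ro.from_rotvec(-f*e).as_matrix()@T0
def rv(T,T0): return (Ro.from_matrix(T@T0.T).as_rotvec()/(np.pi/2)).round(3).tolist()
E
python3 log.py; python3 - <<'E'
from rot import *
T0=r.read_state()['tcp_rot']; print(T0.round(3))
for th,ph in((0,0),(0,10),(0,20),(5,25),(15,25),(25,25),(35,25),(45,25),(55,25),(65,20),(75,10),(75,0)): print(th,ph,rv(Tar(17.8,th,ph),T0))
E
```

```text
6.225 [-0.305  0.297  0.195  1.785 -0.186  1.061  0.307] [525.2  55.1 299.2]
[[-0.328  0.945 -0.002]
 [ 0.939  0.326  0.106]
 [ 0.1    0.033 -0.994]]
0 0 [-0.067, -0.0, -0.015]
0 10 [-0.173, -0.035, -0.017]
0 20 [-0.278, -0.071, -0.018]
5 25 [-0.313, -0.14, -0.034]
15 25 [-0.277, -0.242, -0.064]
25 25 [-0.238, -0.343, -0.093]
35 25 [-0.199, -0.444, -0.123]
45 25 [-0.157, -0.545, -0.152]
55 25 [-0.114, -0.645, -0.181]
65 20 [-0.021, -0.733, -0.178]
75 10 [0.116, -0.812, -0.129]
75 0 [0.206, -0.787, -0.055]
```

Request:
send_rows --pt "0 0 0 -0.173 -0.035 -0.017" --pt "0 0 0 -0.278 -0.071 -0.018" --pt "0 0 0 -0.313 -0.14 -0.034" --pt "0 0 0 -0.277 -0.242 -0.064" --pt "0 0 0 -0.238 -0.343 -0.093" --pt "0.03 0.01 0 -0.199 -0.444 -0.123" --pt "0.06 0.02 0 -0.157 -0.545 -0.152" --pt "0.09 0.03 0 -0.114 -0.645 -0.181"

```text
time: 7.22
ee_pos: [543.2, 51.2, 301.6]
tcp_rot: [[0.017, 0.713, 0.701], [0.94, 0.229, -0.255], [-0.342, 0.663, -0.666]]
wrist_force: [-0.2, 0.3, 1.4]
width: -0.002
gripper_force: 0.0
```

```bash
python3 log.py; python3 - <<'E'
from rot import *
T0=r.read_state()['tcp_rot']; print(T0.round(3))
E
```

```text
7.225 [-0.944  0.135  0.404  2.34   1.44   0.581 -1.665] [543.2  51.2 301.6]
[[ 0.017  0.713  0.701]
 [ 0.94   0.229 -0.255]
 [-0.342  0.663 -0.666]]
```

```bash
python3 - <<'E'
from rot import *
T0=r.read_state()['tcp_rot']
for th,ph in((60,20),(65,15),(70,8),(75,0),(80,0)): print(th,ph,rv(Tar(17.8,th,ph),T0))
E
```

```text
60 20 [0.111, -0.18, 0.062]
65 15 [0.157, -0.223, 0.109]
70 8 [0.211, -0.262, 0.178]
75 0 [0.265, -0.298, 0.261]
80 0 [0.271, -0.354, 0.269]
```

Request:
send_rows --pt "0.05 0.02 0 0.055 -0.09 0.03" --pt "0.08 0.05 0 0.111 -0.18 0.062" --pt "0.12 0.09 -0.1 0.157 -0.223 0.109" --pt "0.15 0.12 -0.2 0.211 -0.262 0.178" --pt "0.15 0.12 -0.2 0.265 -0.298 0.261" --pt "0.15 0.12 -0.2 0.265 -0.298 0.261"

```text
time: 7.98
ee_pos: [600.9, 74.3, 259.2]
tcp_rot: [[-0.067, 0.496, 0.866], [0.967, 0.246, -0.066], [-0.246, 0.833, -0.496]]
wrist_force: [0.1, 0.6, 0.2]
width: -0.0
gripper_force: 0.0
```

```bash
python3 log.py
```

```text
7.975 [-0.179  0.363 -0.349  2.428  2.34   0.84  -2.449] [600.9  74.3 259.2]
```

```bash
python3 - <<'E'
from fk import *
import json
z=np.array([0,0,1.]);x=np.array([1.,0,0]);y=np.array([0,1.,0])
D=[json.loads(l) for l in open('st.json')if l.strip()]
D=[([-1.17618542,0.52195009,-0.03636877,1.59992466,0.02120477,1.02112264,-0.11280739],[280.034861,558.42049445,230.79494999]),([0.163,0.153,-0.295,2.217,-1.179,0.176,1.348],[573.2,70.05,300.03])]+[d[:2] for d in D]
names="h x1 y1 x2 z2 x3 y3 x4 z4 x5 y5 x6 z6".split()
def row(q):
    C=chain(q);return np.column_stack([z,C[0]@x,C[0]@y,C[1]@x,C[1]@z,C[2]@x,C[2]@y,C[3]@x,C[3]@z,C[4]@x,C[4]@y,C[5]@x,C[5]@z])
A=np.vstack([row(d[0]) for d in D]);b=np.hstack([d[1] for d in D])
def fit(c):
    i=[names.index(n) for n in c.split()];L,*_=np.linalg.lstsq(A[:,i],b,rcond=None);print(dict(zip(c.split(),L.round(1))),np.abs(A[:,i]@L-b).max().round(1))
for c in("h z2 z4 z6","h y1 z2 z4 z6","h y1 z2 y3 z4 z6","h x1 y1 z2 y3 z4 z6","h y1 z2 y3 z4 y5 z6","h x1 y1 z2 x3 y3 z4 x5 y5 z6"," ".join(names)): fit(c)
print(len(D))
E
```

```text
{'h': np.float64(355.8), 'z2': np.float64(510.2), 'z4': np.float64(424.3), 'z6': np.float64(345.9)} 64.3
{'h': np.float64(309.3), 'y1': np.float64(-57.5), 'z2': np.float64(540.8), 'z4': np.float64(413.9), 'z6': np.float64(332.9)} 10.7
{'h': np.float64(320.4), 'y1': np.float64(-21.4), 'z2': np.float64(529.7), 'y3': np.float64(-37.5), 'z4': np.float64(420.7), 'z6': np.float64(327.9)} 0.5
{'h': np.float64(320.5), 'x1': np.float64(0.2), 'y1': np.float64(-21.4), 'z2': np.float64(529.5), 'y3': np.float64(-37.6), 'z4': np.float64(420.7), 'z6': np.float64(327.9)} 0.5
{'h': np.float64(320.5), 'y1': np.float64(-21.2), 'z2': np.float64(529.6), 'y3': np.float64(-37.6), 'z4': np.float64(420.8), 'y5': np.float64(-0.3), 'z6': np.float64(327.9)} 0.1
{'h': np.float64(320.3), 'x1': np.float64(-0.1), 'y1': np.float64(-21.3), 'z2': np.float64(529.7), 'x3': np.float64(0.3), 'y3': np.float64(-37.6), 'z4': np.float64(420.5), 'x5': np.float64(-0.1), 'y5': np.float64(-0.3), 'z6': np.float64(328.0)} 0.0
{'h': np.float64(320.6), 'x1': np.float64(0.0), 'y1': np.float64(-21.2), 'x2': np.float64(-0.1), 'z2': np.float64(529.5), 'x3': np.float64(0.2), 'y3': np.float64(-37.7), 'x4': np.float64(0.1), 'z4': np.float64(420.5), 'x5': np.float64(-0.0), 'y5': np.float64(-0.3), 'x6': np.float64(-0.1), 'z6': np.float64(328.0)} 0.0
6
```

```bash
cat >> fk.py <<'E'
z=np.array([0,0,1.]);x=np.array([1.,0,0]);y=np.array([0,1.,0]);Q=np.array([[0.,-1,0],[1,0,0],[0,0,1]])
lo=np.array([-2.91,-.3,-1.5,.17,-1.26,.16,-2.52])+.02;hi=np.array([2.91,2.13,1.42,2.43,4.41,1.93,2.52])-.02
def fk(q):
    C=chain(q);return 320.5*z-21.2*C[0]@y+529.6*C[1]@z-37.6*C[2]@y+420.7*C[3]@z-.3*C[4]@y+328*C[6]@z, C[6]@Q
def pts(q):
    C=chain(q);s=320.5*z;e=s-21.2*C[0]@y+529.6*C[1]@z;w=e-37.6*C[2]@y+420.7*C[3]@z;return s,e,w
def Tar(hd,th,ph=0,flip=0):
    d=np.radians(hd);t=np.radians(th);f=np.radians(ph)
    e=np.array([np.cos(d),np.sin(d),0]);yy=np.array([-np.sin(d),np.cos(d),0])
    T0=np.column_stack([np.cross(e,-z),e,-z])
    if flip:T0=T0@np.diag([-1,-1,1])
    return Ro.from_rotvec(-t*yy).as_matrix()@Ro.from_rotvec(-f*e).as_matrix()@T0
HC=np.array([609,89.5])
def pour(hd,th,lx=20,lz=145,flip=0,c=HC):
    d=np.radians(hd);t=np.radians(th);e=np.array([np.cos(d),np.sin(d),0])
    grip=np.array([*c,lz])+lx*e-((-45*np.cos(t)+88*np.sin(t))*e+(-45*np.sin(t)-88*np.cos(t))*z)
    T=Tar(hd,th,0,flip);return grip+18.7*T[:,2],T
from scipy.optimize import least_squares as LS
def ik(P,T,q,w=0.0):
    o=LS(lambda q:np.r_[(fk(q)[0]-P)/100,(fk(q)[1]-T).ravel()],np.clip(q,lo+1e-3,hi-1e-3),bounds=(lo,hi));return (o.x if o.cost<1e-6 else None)
E
python3 - <<'E'
from fk import *
rng=np.random.default_rng(1)
for flip in(0,1):
  sol=[]
  for i in range(40):
    s=ik(np.array([490.3,-228,72]),Tar(4.3,0,0,flip),rng.uniform(lo,hi))
    if s is not None: sol.append(s)
  sol=np.array(sol)
  if len(sol): sol=sol[np.argsort(sol[:,2])];print('PICK',flip,len(sol));print(sol[::max(1,len(sol)//6)].round(2))
for flip in(0,1):
 for hd in range(-180,180,30):
  for th in(65,80):
    P,T=pour(hd,th,flip=flip);sol=[]
    for i in range(25):
        s=ik(P,T,rng.uniform(lo,hi))
        if s is not None: sol.append(s)
    if sol: 
        sol=np.array(sol);sol=sol[np.argsort(sol[:,2])];print(flip,hd,th,len(sol),sol[::max(1,len(sol)//3)].round(1).tolist())
E
```

```text
PICK 0 32
[[ 1.09  0.94 -1.17  1.9   1.02  1.06 -0.46]
 [ 0.83  0.71 -0.7   1.92  0.66  0.76 -0.19]
 [ 0.73  0.67 -0.56  1.92  0.54  0.7  -0.08]
 [ 0.59  0.64 -0.36  1.93  0.36  0.64  0.07]
 [ 0.49  0.62 -0.22  1.93  0.22  0.61  0.2 ]
 [ 0.27  0.62  0.07  1.95 -0.08  0.58  0.47]
 [-0.09  0.72  0.6   1.96 -0.65  0.66  1.  ]]
PICK 1 12
[[ 0.15  0.64  0.24  1.95 -0.26  0.58 -2.5 ]
 [ 0.15  0.64  0.25  1.95 -0.27  0.58 -2.49]
 [ 0.07  0.66  0.35  1.96 -0.39  0.6  -2.39]
 [-0.05  0.7   0.54  1.96 -0.59  0.64 -2.2 ]
 [-0.14  0.75  0.69  1.97 -0.74  0.69 -2.06]
 [-0.18  0.77  0.74  1.97 -0.8   0.72 -2.01]]
0 -90 65 14 [[-0.7, 0.9, 0.1, 1.4, 0.8, 1.7, -2.5], [-0.8, 0.9, 0.3, 1.4, 0.7, 1.6, -2.4], [-0.9, 1.0, 0.5, 1.4, 0.5, 1.5, -2.3], [-1.2, 1.3, 1.2, 1.4, -0.1, 1.3, -1.8]]
0 -90 80 14 [[-0.8, 1.1, 0.2, 1.3, 0.8, 1.8, -2.5], [-1.0, 1.2, 0.5, 1.3, 0.6, 1.7, -2.4], [-1.2, 1.3, 0.9, 1.3, 0.3, 1.5, -2.1], [-1.2, 1.6, 1.3, 1.3, -0.1, 1.4, -1.8]]
0 -60 65 16 [[-1.0, 0.8, 0.4, 1.9, 1.0, 1.1, -2.5], [-1.1, 0.8, 0.4, 1.9, 1.0, 1.1, -2.5], [-1.3, 1.0, 0.8, 1.9, 0.7, 0.8, -2.2], [-1.5, 1.3, 1.3, 1.9, -
[... 2524 characters left out ...]
-1.1, 0.4, -0.5], [1.1, 1.1, -1.0, 2.1, -1.2, 0.6, -0.4]]
1 90 65 10 [[1.0, 1.3, -1.4, 1.6, 0.2, 1.0, -1.7], [0.6, 0.9, -0.5, 1.6, -0.8, 1.1, -0.9], [0.3, 0.8, -0.0, 1.6, -1.1, 1.4, -0.7], [0.1, 0.9, 0.3, 1.7, -1.2, 1.6, -0.6]]
1 90 80 9 [[1.0, 1.5, -1.4, 1.6, 0.1, 1.1, -1.5], [0.7, 1.0, -0.6, 1.6, -0.9, 1.3, -0.8], [0.5, 1.0, -0.2, 1.6, -1.1, 1.5, -0.6]]
1 120 65 10 [[0.7, 1.3, -1.2, 1.1, 0.0, 1.6, -1.3], [0.5, 1.1, -0.6, 1.2, -0.4, 1.6, -1.0], [0.2, 1.0, -0.1, 1.2, -0.7, 1.8, -0.7], [0.0, 1.0, 0.3, 1.2, -1.0, 1.9, -0.6]]
1 120 80 13 [[0.7, 1.5, -1.4, 1.0, 0.0, 1.7, -1.4], [0.5, 1.3, -0.7, 1.0, -0.5, 1.8, -1.0], [0.4, 1.2, -0.4, 1.0, -0.7, 1.9, -0.9], [0.3, 1.2, -0.2, 1.0, -0.8, 1.9, -0.8]]
```

```bash
cat > sim.py <<'E'
from fk import *
def err(q,P,T):
    p,R=fk(q);return np.r_[(P-p)/300,Ro.from_matrix(T@R.T).as_rotvec()]
def jac(q):
    p0,R0=fk(q);J=np.zeros((6,7))
    for i in range(7):
        d=q.copy();d[i]+=1e-5;p,R=fk(d);J[:,i]=np.r_[(p-p0)/300,Ro.from_matrix(R@R0.T).as_rotvec()]/1e-5
    return J
def solve(q,P,T,n=30):
    lock=np.zeros(7,bool)
    for _ in range(n):
        e=err(q,P,T)
        if np.linalg.norm(e)<1e-4:break
        nm=np.linalg.norm(e);e=e*min(1,.05/nm);J=jac(q)
        fr=np.ones(7,bool)
        for _ in range(3):
            Jf=J[:,fr];dq=np.zeros(7);dq[fr]=Jf.T@np.linalg.solve(Jf@Jf.T+1e-4*np.eye(6),e)
            bad=((q+dq>hi)&(dq>0)|(q+dq<lo)&(dq<0))&fr
            if not bad.any():break
            fr&=~bad
        q=np.clip(q+np.clip(dq,-.15,.15),lo,hi)
    return q
def run(q,way,n=15,show=1):
    """way: list of (P,T)"""
    p,R=fk(q);out=[]
    for P,T in way:
        rvv=Ro.from_matrix(T@R.T).as_rotvec();k=max(1,int(max(np.linalg.norm(P-p)/15,np.degrees(np.linalg.norm(rvv))/3)))
        for a in np.arange(1,k+1)/k: q=solve(q,p+a*(P-p),Ro.from_rotvec(a*rvv).as_matrix()@R)
        p,R=P,T;e=err(q,P,T)
        if show:print(q.round(2),'err mm %.0f deg %.1f'%(300*np.linalg.norm(e[:3]),np.degrees(np.linalg.norm(e[3:]))))
    return q
E
python3 - <<'E'
from sim import *
import json
D=[json.loads(l) for l in open('st.json')if l.strip()]
for i in(1,2): 
    q=np.array(D[i][0])
    if i==1:
        T=np.array(D[i][2]);p=np.array(D[i][1]);W=[]
        for a in((0,0,0,-0.173,-0.035,-0.017),(0,0,0,-.313,-.14,-.034),(0,0,0,-.238,-.343,-.093),(.09,.03,0,-.114,-.645,-.181)):
            a=np.array(a);W.append((p+250*a[:3],Ro.from_rotvec(a[3:]*np.pi/2).as_matrix()@T))
        run(q,W)
    print('real',np.round(D[i+1][0],2))
# headings feasible
rng=np.random.default_rng(0)
for hd in(35,40,45,50,55,60,65):
  for flip in(0,1):
    S=[]
    for i in range(15):
        s=ik(*pour(hd,75,25,135,flip),rng.uniform(lo,hi))
        if s is not None:S.append(s.round(2).tolist())
    S.sort(key=lambda a:a[2]);print(hd,flip,len(S),S[::max(1,len(S)//2)])
E
```

```text
[-0.52  0.29  0.25  1.81  0.12  1.05 -0.03] err mm 0 deg 0.0
[-0.73  0.27  0.29  1.91  0.44  0.99 -0.41] err mm 0 deg 0.0
[-0.85  0.14  0.34  2.17  0.8   0.68 -0.9 ] err mm 0 deg 0.0
[ 0.23  0.28 -0.95  2.41  1.86  0.94 -2.11] err mm 6 deg 1.1
real [-0.94  0.14  0.4   2.34  1.44  0.58 -1.67]
real [-0.18  0.36 -0.35  2.43  2.34  0.84 -2.45]
35 0 4 [[1.07, 1.19, -1.23, 2.4, 3.36, 0.64, -2.07], [0.96, 1.03, -1.04, 2.41, 3.6, 0.75, -2.4]]
35 1 11 [[1.18, 1.46, -1.47, 2.4, 2.89, 0.6, 1.69], [0.89, 0.97, -0.94, 2.41, 3.67, 0.81, 0.63], [0.89, 0.97, -0.94, 2.41, 3.67, 0.81, 0.63]]
40 0 6 [[1.22, 1.46, -1.48, 2.34, 2.81, 0.42, -1.33], [1.05, 1.09, -1.11, 2.34, 3.72, 0.56, -2.43]]
40 1 10 [[1.22, 1.46, -1.48, 2.34, 2.8, 0.42, 1.82], [0.88, 0.93, -0.85, 2.35, 3.92, 0.76, 0.41]]
45 0 5 [[1.25, 1.46, -1.48, 2.27, 2.61, 0.26, -1.11], [1.23, 1.41, -1.43, 2.27, 2.86, 0.24, -1.38], [1.13, 1.16, -1.19, 2.28, 3.87, 0.37, -2.5]]
45 1 8 [[1.22, 1.37, -1.4, 2.27, 3.04, 0.23, 1.57], [0.57, 0.79, -0.39, 2.3, 4.2, 1.02, 0.06]]
50 0 0 []
50 1 10 [[1.19, 1.25, -1.27, 2.21, 4.19, 0.18, 0.4], [0.36, 0.77, -0.09, 2.24, 4.35, 1.2, -0.1]]
55 0 0 []
55 1 11 [[1.18, 1.25, -1.26, 2.13, -1.21, 0.18, -0.46], [1.18, 1.24, -1.25, 2.13, -1.24, 0.2, -0.43], [-0.02, 0.87, 0.44, 2.19, 4.39, 1.58, -0.23]]
60 0 7 [[1.24, 1.45, -1.46, 2.06, 0.39, 0.26, 1.18], [1.22, 1.37, -1.38, 2.06, -0.05, 0.23, 1.59], [1.12, 1.16, -1.15, 2.06, -1.03, 0.37, 2.5]]
60 1 8 [[1.07, 1.09, -1.05, 2.06, -1.2, 0.46, -0.5], [-0.21, 1.03, 0.76, 2.13, 4.39, 1.88, -0.31]]
65 0 8 [[1.22, 1.46, -1.46, 1.98, 0.26, 0.4, 1.33], [1.02, 1.06, -0.98, 1.99, -1.05, 0.59, 2.5]]
65 1 3 [[1.22, 1.42, -1.42, 1.98, 0.14, 0.38, -1.71], [0.98, 1.02, -0.91, 1.99, -1.12, 0.64, -0.58], [0.9, 0.96, -0.78, 1.99, -1.24, 0.74, -0.49]]
```

```bash
python3 - <<'E'
from sim import *
from h import load,tri
s=load("top");t=load("scene");k=.7
for n,a,b in(("redbtn",(442,169),(434,146)),("greenbtn",(400,181),(404,145)),("chuck",(418,200),(422,230)),("tablecornerL",(378,297),(369,345)),("tableR",(480,270),(462,347)),("yellowL",(368,172),(381,108)),("lever knob",(493,161),(467,135))):
    print(n,tri(s,np.array(a)*k,t,np.array(b)*k).round(0))
pk={0:[[1.09,.94,-1.17,1.9,1.02,1.06,-.46],[.83,.71,-.7,1.92,.66,.76,-.19],[.49,.62,-.22,1.93,.22,.61,.2],[.27,.62,.07,1.95,-.08,.58,.47]],1:[[.15,.64,.25,1.95,-.27,.58,-2.49],[-.09,.72,.6,1.96,-.65,.66,-2.1]]}
for flip in(0,1):
  for q in pk[flip]:
    for hd in(60,70,80):
      q1=np.array(q)
      W=[(np.array([490,-228,240.]),Tar(4.3,0,0,flip)),(np.array([520,0,270.]),Tar(hd,0,0,flip))]+[pour(hd,th,25,L,flip) for th,L in((15,200),(30,180),(45,150),(60,140),(75,135))]
      print(flip,q[2],hd);qq=run(q1,W[:2],show=0);print('  yawed',qq.round(2));qq=run(qq,W[2:],show=0)
      e=err(qq,*W[-1]);print('  end',qq.round(2),(300*np.linalg.norm(e[:3])).round(),np.degrees(np.linalg.norm(e[3:])).round(1), [a.round(0).tolist() for a in pts(qq)[1:]])
E
```

```text
redbtn [ 576. -120.  300.]
greenbtn [565. -81. 300.]
chuck [588. -99. 172.]
tablecornerL [507. -46.  10.]
tableR [ 542. -180.   18.]
yellowL [556. -54. 348.]
lever knob [ 576. -165.  319.]
0 -1.17 60
  yawed [ 0.83  0.73 -1.48  1.79  0.75  1.35  0.23]
  end [ 1.25  1.47 -1.48  2.06  0.5   0.28  1.08] 0.0 0.0 [[147.0, -507.0, 371.0], [435.0, -211.0, 282.0]]
0 -1.17 70
  yawed [ 0.83  0.73 -1.48  1.79  0.75  1.35  0.41]
  end [ 1.2   1.48 -1.48  1.9   0.27  0.54  1.35] 0.0 0.0 [[171.0, -500.0, 367.0], [490.0, -237.0, 282.0]]
0 -1.17 80
  yawed [ 0.83  0.73 -1.48  1.79  0.75  1.35  0.58]
  end [ 1.13  1.49 -1.48  1.74  0.2   0.79  1.46] 0.0 0.0 [[206.0, -486.0, 362.0], [549.0, -252.0, 282.0]]
0 -0.7 60
  yawed [ 0.71  0.52 -1.14  1.79  0.52  1.17  0.45]
  end [ 1.25  1.47 -1.48  2.06  0.49  0.28  1.08] 0.0 0.0 [[147.0, -507.0, 372.0], [435.0, -211.0, 282.0]]
0 -0.7 70
  yawed [ 0.73  0.54 -1.18  1.79  0.54  1.19  0.6 ]
  end [ 1.2   1.48 -1.48  1.9   0.27  0.54  1.35] 0.0 0.0 [[171.0, -500.0, 367.0], [490.0, -237.0, 282.0]]
0 -0.7 80
  yawed [ 0.74  0.56 -1.22  1.79  0.57  1.2   0.75]
 
[... 1433 characters left out ...]
0], [491.0, -237.0, 281.0]]
1 0.25 80
  yawed [-0.24  0.31  0.16  1.83 -0.06  1.   -1.8 ]
  end [ 0.6   0.91 -0.39  1.77 -1.11  1.17 -0.6 ] 0.0 0.0 [[333.0, -254.0, 645.0], [549.0, -252.0, 281.0]]
1 0.6 60
  yawed [-0.57  0.36  0.6   1.85 -0.24  1.   -1.97]
  end [ 1.06  1.07 -1.02  2.06 -1.23  0.49 -0.47] 0.0 0.0 [[210.0, -415.0, 575.0], [436.0, -211.0, 281.0]]
1 0.6 70
  yawed [-0.53  0.35  0.55  1.85 -0.21  1.   -1.82]
  end [ 0.75  0.9  -0.57  1.92 -1.23  0.95 -0.51] 0.0 0.0 [[290.0, -299.0, 648.0], [491.0, -237.0, 281.0]]
1 0.6 80
  yawed [-0.5   0.34  0.5   1.85 -0.19  1.   -1.66]
  end [ 0.44  0.89 -0.16  1.78 -1.24  1.31 -0.52] 0.0 0.0 [[362.0, -195.0, 656.0], [549.0, -252.0, 281.0]]
```

```bash
python3 - <<'E'
from h import *
s=load("top");t=load("scene");k=.7
F=[onz(s,u*k,v*k,0)[:2].round() for u,v in((100,478),(400,400),(590,347),(487,0))];print("bench front pts, corner, right edge far",F)
a=onz(s,487*k,2*k,0)[:2]-onz(s,590*k,347*k,0)[:2];a/=np.linalg.norm(a);n=np.array([-a[1],a[0]]);print("right edge dir",a)
# plane n.p=c , floor zf: top baseboard pts and scene baseboard pts
for zf in(-500,-600,-700,-800,-900,-1000):
    print(zf,[ (onz(s,u*k,v*k,zf)[:2]).round().tolist() for u,v in((540,370),(606,595))],[(onz(t,u*k,v*k,zf)[:2]).round().tolist() for u,v in((530,510),(522,595))])
E
```

```text
bench front pts, corner, right edge far [array([272., 314.]), array([373., -74.]), array([ 442., -323.]), array([ 942., -198.])]
right edge dir [0.96968632 0.24435311]
-500 [[453.0, -341.0], [30.0, -451.0]] [[755.0, -285.0], [555.0, -312.0]]
-600 [[461.0, -358.0], [9.0, -476.0]] [[847.0, -275.0], [627.0, -305.0]]
-700 [[469.0, -375.0], [-12.0, -500.0]] [[939.0, -265.0], [699.0, -298.0]]
-800 [[478.0, -392.0], [-33.0, -525.0]] [[1031.0, -255.0], [772.0, -291.0]]
-900 [[486.0, -408.0], [-54.0, -549.0]] [[1122.0, -245.0], [844.0, -284.0]]
-1000 [[494.0, -425.0], [-75.0, -574.0]] [[1214.0, -235.0], [916.0, -276.0]]
```

```bash
cat > opt.py <<'E'
from sim import *
def pour3(hd,th,ph,lip,flip):
    T=Tar(hd,th,ph,flip);M=T@(Tar(0,0,0,flip)).T
    return np.array(lip)-M@np.array([-45,0,-88.])+18.7*T[:,2],T
def segd(a,b,c,d,n=25):
    u=np.linspace(0,1,n)[:,None];A=a+u*(b-a);B=c+u*(d-c);return np.linalg.norm(A[:,None]-B[None],axis=2).min()
A=lambda *v:np.array(v,float)
def clear(q):
    s,e,w=pts(q);p,R=fk(q);hb=p-72*R[:,2]
    wall=.968*(e[1]-(-375+.26*(e[0]-469)))
    ch=segd(hb,w,A(588,-99,150),A(588,-99,290))-20
    def box(pt):
        lo_,hi_=A(556,-190,285),A(800,-50,450);return np.linalg.norm(np.maximum(0,np.maximum(lo_-pt,pt-hi_)))
    hd=min(box(hb+(w-hb)*u) for u in np.linspace(0,1,20));hd=min(hd,min(box(w+(e-w)*u) for u in np.linspace(0,1,20)))
    kn=min(segd(hb,w,A(576,-165,319),A(577,-165,319)),segd(w,e,A(576,-165,319),A(577,-165,319)))-12
    return np.array([wall,ch,hd,kn])
need=np.array([120,65,70,70.])
E
python3 - <<'E'
from opt import *
rng=np.random.default_rng(3);best=[]
for i in range(500):
    hd=rng.uniform(45,75);th=rng.uniform(55,75);ph=rng.uniform(-25,25);flip=int(rng.integers(2))
    d=np.radians(hd);l=rng.uniform(0,30)
    lip=[609+l*np.cos(d),89.5+l*np.sin(d),135+48*abs(np.sin(np.radians(ph)))]
    q=ik(*pour3(hd,th,ph,lip,flip),np.array([.7,.9,-.5,1.9,-1,.9,-.5 if flip else 2.3])+rng.normal(0,.3,7))
    if q is None: continue
    c=clear(q);best.append(((c-need).min(),flip,round(hd),round(th),round(ph),round(l),q.round(2).tolist(),c.round().tolist()))
best.sort(key=lambda a:-a[0]);print(len(best))
for b in best[:8]:print(b)
E
```

```text
300
(np.float64(-18.580017612153952), 1, 71, 56, 15, 11, [1.0, 0.78, -1.09, 2.14, -1.24, 0.23, -0.63], [122.0, 88.0, 51.0, 126.0])
(np.float64(-20.01874482749391), 1, 65, 58, 10, 17, [1.01, 0.82, -1.13, 2.14, -1.24, 0.19, -0.67], [105.0, 86.0, 50.0, 125.0])
(np.float64(-22.65482270724757), 0, 72, 57, 15, 9, [1.0, 0.78, -1.07, 2.13, -1.2, 0.27, 2.5], [120.0, 83.0, 47.0, 120.0])
(np.float64(-24.495263966090945), 0, 66, 58, 11, 4, [1.06, 0.84, -1.15, 2.16, -1.23, 0.19, 2.5], [96.0, 84.0, 49.0, 123.0])
(np.float64(-24.78469405374753), 1, 74, 58, 14, 30, [0.93, 0.77, -1.01, 2.1, -1.18, 0.33, -0.66], [131.0, 82.0, 45.0, 116.0])
(np.float64(-25.95454168796973), 1, 61, 58, 6, 26, [0.97, 0.82, -1.08, 2.12, -1.24, 0.23, -0.71], [110.0, 80.0, 44.0, 117.0])
(np.float64(-26.188979967699893), 1, 68, 72, 2, 19, [0.87, 0.9, -0.74, 2.0, -1.24, 0.76, -0.52], [99.0, 41.0, 44.0, 79.0])
(np.float64(-27.364839562565187), 1, 70, 60, 13, 4, [1.02, 0.82, -1.06, 2.13, -1.24, 0.32, -0.59], [105.0, 77.0, 43.0, 112.0])
```

```bash
python3 - <<'E'
from opt import *
rng=np.random.default_rng(4);best=[]
for i in range(900):
    hd=rng.uniform(-50,35);th=rng.uniform(52,75);ph=rng.uniform(-30,30);d=np.radians(hd);l=rng.uniform(0,40)
    lip=[609+l*np.cos(d),89.5+l*np.sin(d),140+48*abs(np.sin(np.radians(ph)))]
    P,T=pour3(hd,th,ph,lip,0)
    q=ik(P,T,np.array([-.2,.36,-.35,2.4,2.3,.84,-2.4])+rng.normal(0,.3,7))
    if q is None: continue
    mar=np.minimum(q-lo,hi-q)
    best.append((np.degrees(np.arcsin(T[2,1])).round(1),round(hd),round(th),round(ph),round(l),q.round(2).tolist(),mar.min().round(2),[a.round().tolist() for a in pts(q)[1:]]))
best.sort(key=lambda a:-a[0]);print(len(best))
for b in best[:14]:print(b)
E
```

```text
419
(np.float64(74.9), -24, 75, 21, 34, [-1.44, 1.08, 0.89, 2.05, 1.01, 0.67, -2.5], np.float64(0.0), [[80.0, 461.0, 569.0], [383.0, 348.0, 297.0]])
(np.float64(74.9), 31, 75, -4, 14, [1.09, 1.12, -1.2, 2.4, 3.48, 0.61, -2.23], np.float64(0.01), [[200.0, -434.0, 550.0], [320.0, -123.0, 290.0]])
(np.float64(74.6), 33, 75, -10, 7, [1.18, 1.13, -1.22, 2.32, 3.79, 0.38, -2.5], np.float64(0.0), [[164.0, -451.0, 545.0], [345.0, -162.0, 296.0]])
(np.float64(74.4), 22, 74, -17, 37, [1.09, 1.09, -1.19, 2.3, 3.68, 0.47, -2.5], np.float64(0.0), [[199.0, -426.0, 564.0], [362.0, -140.0, 300.0]])
(np.float64(74.1), -31, 74, 23, 15, [-1.18, 0.9, 0.47, 1.9, 1.05, 1.14, -2.5], np.float64(0.0), [[176.0, 374.0, 652.0], [412.0, 390.0, 302.0]])
(np.float64(74.0), 11, 74, -21, 30, [0.98, 0.99, -1.09, 2.4, 3.53, 0.74, -2.5], np.float64(0.0), [[227.0, -380.0, 611.0], [328.0, -110.0, 302.0]])
(np.float64(73.7), -33, 74, 28, 20, [-0.98, 0.87, 0.23, 1.77, 1.06, 1.38, -2.46], np.float64(0.04), [[243.0, 326.0, 660.0], [455.0, 410.0, 304.0]])
(np.float64(73.7), -42, 74, 2, 39, [-1.52, 1.23, 1.07, 2.12, 0.89, 0.4,
[... 248 characters left out ...]
 3, [1.17, 1.09, -1.22, 2.34, 3.7, 0.41, -2.5], np.float64(0.0), [[164.0, -440.0, 567.0], [337.0, -155.0, 307.0]])
(np.float64(73.1), -49, 73, 8, 37, [-1.22, 0.94, 0.61, 1.9, 0.96, 1.0, -2.5], np.float64(0.0), [[167.0, 395.0, 632.0], [433.0, 370.0, 304.0]])
(np.float64(73.0), -49, 73, 27, 22, [-0.61, 0.95, -0.25, 1.5, 1.11, 1.82, -2.48], np.float64(0.02), [[365.0, 229.0, 629.0], [545.0, 437.0, 308.0]])
(np.float64(72.9), -32, 73, 29, 36, [-0.92, 0.87, 0.17, 1.76, 1.1, 1.4, -2.45], np.float64(0.05), [[262.0, 307.0, 664.0], [469.0, 402.0, 308.0]])
(np.float64(72.8), 6, 73, -29, 21, [1.12, 1.07, -1.22, 2.36, 3.55, 0.53, -2.46], np.float64(0.04), [[183.0, -429.0, 573.0], [335.0, -136.0, 309.0]])
```

```bash
cat >> opt.py <<'E'
def press(q):
    s,e,w=pts(q);p,R=fk(q);hb=p-72*R[:,2];lo_=A(405,185,0);m=1e9
    for a,b in((hb,w),(w,e)):
        for u in np.linspace(0,1,25):
            pt=a+u*(b-a);m=min(m,np.linalg.norm(np.maximum(0,lo_-pt)[:2]))
    return m
E
python3 - <<'E'
from opt import *
rng=np.random.default_rng(5);best=[]
for i in range(1500):
    hd=rng.uniform(-45,35);th=rng.uniform(56,72);ph=rng.uniform(-30,30);d=np.radians(hd);l=rng.uniform(0,40)
    lip=[609+l*np.cos(d),89.5+l*np.sin(d),140+48*abs(np.sin(np.radians(ph)))]
    P,T=pour3(hd,th,ph,lip,0)
    q=ik(P,T,np.array([-.2,.36,-.35,2.4,2.3,.84,-2.4])+rng.normal(0,.4,7))
    if q is None: continue
    mar=(np.minimum(q-lo,hi-q)+.02).min();c=clear(q);pr=press(q)
    if c[0]<150 or pr<60:continue
    best.append((min(mar,.12)*100+min(0,np.degrees(np.arcsin(T[2,1]))-62),round(hd),round(th),round(ph),round(l),q.round(2).tolist(),mar.round(2),c.round().tolist(),round(pr),[a.round().tolist() for a in pts(q)[1:]]))
best.sort(key=lambda a:-a[0]);print(len(best))
for b in best[:14]:print(b)
E
```

```text
53
(np.float64(3.939459129217953), 28, 58, 1, 34, [0.74, 0.67, -1.03, 2.35, 3.02, 0.56, -2.39], np.float64(0.08), [192.0, 139.0, 101.0, 201.0], 123, [[228.0, -239.0, 735.0], [359.0, -38.0, 387.0]])
(np.float64(2.157903201189061), 14, 59, -13, 34, [0.87, 0.72, -1.12, 2.33, 3.04, 0.49, -2.47], np.float64(0.05), [157.0, 120.0, 81.0, 180.0], 141, [[211.0, -280.0, 718.0], [365.0, -63.0, 390.0]])
(np.float64(2.112957051792007), -30, 56, -14, 25, [0.43, 0.86, -1.39, 2.35, 2.02, 1.53, -2.41], np.float64(0.08), [209.0, 178.0, 145.0, 254.0], 60, [[356.0, -188.0, 665.0], [327.0, 142.0, 403.0]])
(np.float64(2.060129361024641), 25, 63, -1, 32, [0.74, 0.73, -1.02, 2.41, 3.08, 0.72, -2.43], np.float64(0.02), [174.0, 140.0, 104.0, 205.0], 127, [[246.0, -253.0, 716.0], [339.0, -41.0, 363.0]])
(np.float64(2.008324801685511), -17, 64, -7, 38, [0.37, 0.89, -1.26, 2.41, 2.22, 1.58, -2.41], np.float64(0.02), [223.0, 178.0, 149.0, 258.0], 68, [[378.0, -168.0, 652.0], [313.0, 131.0, 361.0]])
(np.float64(2.0077737387434986), 8, 61, -13, 33, [0.79, 0.72, -1.09, 2.4, 2.95, 0.7, -2.47], np.float64(0.03), [169.0
[... 936 characters left out ...]
, 1.24, -2.42], np.float64(0.02), [298.0, 183.0, 154.0, 263.0], 75, [[313.0, -108.0, 734.0], [320.0, 116.0, 376.0]])
(np.float64(0.7819453602111932), 21, 59, -5, 15, [0.83, 0.69, -1.09, 2.39, 3.02, 0.57, -2.42], np.float64(0.04), [173.0, 134.0, 97.0, 197.0], 137, [[212.0, -264.0, 729.0], [340.0, -52.0, 386.0]])
(np.float64(0.5097885558033166), 2, 56, 1, 39, [0.26, 0.55, -0.86, 2.37, 2.3, 0.94, -2.44], np.float64(0.06), [326.0, 173.0, 144.0, 252.0], 93, [[263.0, -92.0, 771.0], [343.0, 92.0, 399.0]])
(np.float64(0.36905865380947134), 12, 57, -11, 18, [0.82, 0.66, -1.1, 2.38, 2.92, 0.56, -2.46], np.float64(0.05), [186.0, 132.0, 95.0, 196.0], 137, [[206.0, -251.0, 739.0], [345.0, -44.0, 398.0]])
```

```bash
cat > go.py <<'E'
from opt import *
from h import r
def now():
    s=r.read_state();return s['joints'],s['ee_pos'],s['tcp_rot']
def rows(poses,base=None):
    q,p,R=now()
    if base: p,R=base
    for P,T in poses: print(((P-p)/250).round(3).tolist()+(Ro.from_matrix(T@R.T).as_rotvec()/(np.pi/2)).round(3).tolist())
def lip(hd,l,z):
    d=np.radians(hd);return [609+l*np.cos(d),89.5+l*np.sin(d),z]
E
python3 - <<'E'
from go import *
q,p,R=now()
for hd,th,ph in((15,57,0),(20,57,0),(25,58,0),(28,58,0)):
    G=pour3(hd,th,ph,lip(hd,32,150),0);print(hd,G[0].round());rows([G]);run(q,[(G[0]+[0,0,30],G[1]),G])
# and back to level, to tray, then forward again
G=pour3(25,58,0,lip(25,32,150),0);qq=run(q,[G],show=0)
print('cycle');V=[(A(520,60,280),Tar(15,40,12,0)),(A(490,40,280),Tar(12,15,12,0)),(A(480,0,280),Tar(8,0,0,0)),(A(490,-228,200),Tar(4.3,0,0,0)),(A(490,-228,72),Tar(4.3,0,0,0))]
q2=run(qq,V);run(q2,V[::-1][1:]+[G])
E
```

```text
15 [607.  89. 225.]
[0.026, 0.059, -0.135, 0.152, 0.05, 0.119]
[ 0.53  0.45 -0.92  2.37  2.69  0.61 -2.5 ] err mm 0 deg 0.0
[ 0.5   0.54 -0.9   2.39  2.72  0.71 -2.49] err mm 0 deg 0.0
20 [607.  89. 225.]
[0.026, 0.059, -0.135, 0.15, 0.057, 0.174]
[ 0.68  0.51 -1.04  2.35  2.77  0.54 -2.43] err mm 0 deg 0.0
[ 0.64  0.59 -1.    2.38  2.79  0.63 -2.4 ] err mm 0 deg 0.0
25 [606.  88. 225.]
[0.022, 0.056, -0.137, 0.15, 0.053, 0.231]
[ 0.85  0.62 -1.19  2.34  2.78  0.5  -2.25] err mm 0 deg 0.0
[ 0.8   0.7  -1.15  2.36  2.81  0.58 -2.23] err mm 0 deg 0.0
28 [606.  88. 225.]
[0.022, 0.055, -0.137, 0.149, 0.057, 0.264]
[ 0.9   0.66 -1.23  2.32  2.81  0.44 -2.2 ] err mm 0 deg 0.0
[ 0.86  0.73 -1.19  2.34  2.83  0.51 -2.17] err mm 0 deg 0.0
cycle
[ 0.63  0.18 -1.13  2.34  1.5   0.48 -1.57] err mm 0 deg 0.0
[ 0.67  0.3  -1.23  2.06  0.73  0.92 -0.77] err mm 0 deg 0.0
[ 0.82  0.48 -1.26  1.87  0.5   1.16 -0.48] err mm 0 deg 0.0
[ 1.09  0.66 -1.12  1.82  0.66  1.1  -0.2 ] err mm 0 deg 0.0
[ 0.99  0.82 -0.96  1.91  0.87  0.9  -0.35] err mm 0 deg 0.0
[ 1.09  0.66 -1.12  1.82  0.66  1.1  -0.19] err mm 0 deg 0.0
[ 0.82  0.48 -1.26  1.87  0.5   1.16 -0.48] err mm 0 deg 0.0
[ 0.67  0.3  -1.22  2.06  0.73  0.92 -0.77] err mm 0 deg 0.0
[ 0.58  0.16 -1.08  2.34  1.5   0.47 -1.57] err mm 0 deg 0.0
[ 0.87  0.77 -1.26  2.36  2.67  0.61 -2.04] err mm 0 deg 0.0
```

Request:
send_rows --pt "0.013 0.03 -0.06 0.08 0.03 0.09" --pt "0.026 0.059 -0.135 0.15 0.057 0.174" --pt "0.026 0.059 -0.135 0.15 0.057 0.174" --pt "0.026 0.059 -0.135 0.15 0.057 0.174"

```text
time: 8.48
ee_pos: [606.3, 89.3, 221.4]
tcp_rot: [[-0.31, 0.522, 0.795], [0.95, 0.2, 0.239], [-0.034, 0.829, -0.558]]
wrist_force: [-0.5, 0.9, -0.8]
width: -0.003
gripper_force: 0.0
```

```bash
python3 log.py; python3 - <<'E'
from go import *
q,p,R=now();print(R.round(2).tolist());G=pour3(20,57,0,lip(20,32,150),0);e=err(q,*G);print(e[:3]*300,np.degrees(e[3:]))
V=[(A(520,60,280),Tar(15,40,12,0)),(A(490,40,280),Tar(12,15,12,0)),(A(480,0,280),Tar(8,0,0,0)),(A(490,-228,200),Tar(4.3,0,0,0)),(A(490,-228,72),Tar(4.3,0,0,0))]
for v in V: q=run(q,[v]);print(clear(q).round(),[a.round() for a in pts(q)[1:]])
rows([(A(570,78,280),Tar(18,50,6,0))]+V[:4])
E
```

```text
8.475 [ 0.482  0.524 -0.846  2.387  2.792  0.655 -2.495] [606.3  89.3 221.4]
[[-0.31, 0.52, 0.79], [0.95, 0.2, 0.24], [-0.03, 0.83, -0.56]]
[ 1.05472815 -0.36442753  4.16044101] [ 2.14656785 -0.22447819  1.93866044]
[ 0.02  0.09 -0.47  2.36  1.48  0.36 -1.59] err mm 0 deg 0.0
[448. 184. 140. 239.] [array([ 47., -22., 848.]), array([303.,  72., 526.])]
[ 0.12  0.16 -0.55  2.08  0.49  0.77 -0.56] err mm 0 deg 0.0
[431. 180. 133. 231.] [array([ 79., -31., 844.]), array([394.,  90., 590.])]
[ 0.32  0.27 -0.54  1.89  0.16  1.03 -0.15] err mm 0 deg 0.0
[387. 139.  91. 182.] [array([127., -64., 831.]), array([480.,   0., 608.])]
[ 0.63  0.45 -0.4   1.84  0.22  0.89  0.2 ] err mm 0 deg 0.0
[290. 142.  76.  95.] [array([ 174., -152.,  798.]), array([ 490., -228.,  528.])]
[ 0.57  0.63 -0.33  1.93  0.33  0.63  0.1 ] err mm 0 deg 0.0
[237. 142.  76.  95.] [array([ 253., -186.,  747.]), array([ 490., -228.,  400.])]
[-0.145, -0.045, 0.235, -0.038, 0.058, -0.055]
[-0.345, -0.117, 0.235, -0.115, 0.15, -0.136]
[-0.465, -0.197, 0.235, -0.205, 0.415, -0.151]
[-0.505, -0.357, 0.235, -0.121, 0.612, -0.113]
[-0.465, -1.269, -0.085, -0.102, 0.617, -0.151]
```

Request:
send_rows --pt "-0.145 -0.045 0.235 -0.038 0.058 -0.055" --pt "-0.345 -0.117 0.235 -0.115 0.15 -0.136" --pt "-0.4 -0.15 0.235 -0.16 0.28 -0.143" --pt "-0.465 -0.197 0.235 -0.205 0.415 -0.151" --pt "-0.48 -0.27 0.235 -0.16 0.51 -0.13" --pt "-0.505 -0.357 0.235 -0.121 0.612 -0.113" --pt "-0.505 -0.5 0.2 -0.121 0.612 -0.113" --pt "-0.5 -0.75 0.15 -0.115 0.614 -0.125" --pt "-0.5 -0.95 0.1 -0.11 0.615 -0.135" --jaw -1

```text
time: 9.6
ee_pos: [494.2, -80.9, 258.8]
tcp_rot: [[-0.107, 0.909, 0.402], [0.969, 0.187, -0.163], [-0.224, 0.372, -0.901]]
wrist_force: [0.2, 0.3, -0.5]
width: 1.002
gripper_force: 0.0
```

```bash
python3 log.py; python3 - <<'E'
from go import *
q,p,R=now();print(R.round(3).tolist())
# also re-look
from h import snap
s=snap("wrist",'pics/w1.png');cv=s["pixels"][:,:,::-1]
import cv2;cv2.imwrite('pics/w1.png',cv2.resize(cv,(800,600)))
rows([(A(490,-228,z),Tar(4.3,0,0,0)) for z in(180,)])
E
```

```text
9.6 [ 0.353  0.13  -0.478  2.215  0.606  0.482 -0.449] [494.2 -80.9 258.8]
[[-0.107, 0.909, 0.402], [0.969, 0.187, -0.163], [-0.224, 0.372, -0.901]]
[-0.017, -0.574, -0.313, 0.118, 0.257, -0.051]
```

View pics/w1.png

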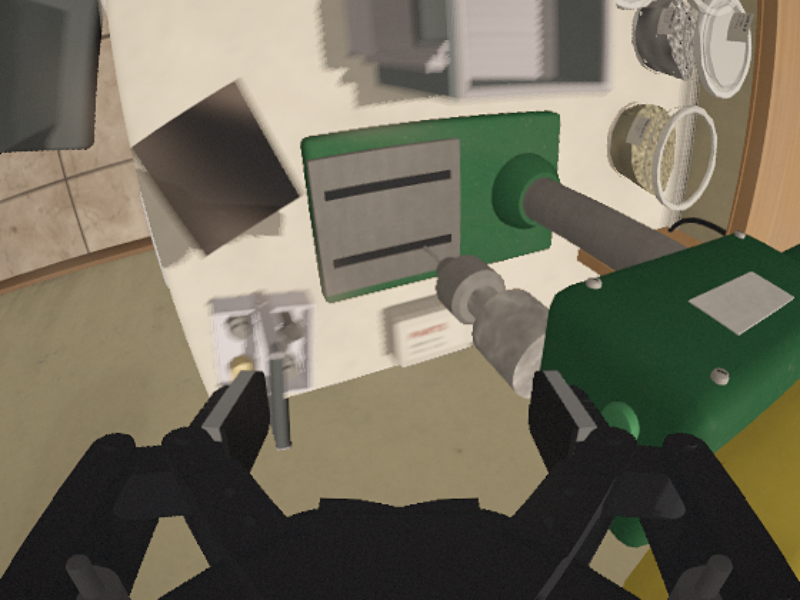

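The wrist view shows the tool still tilting back, with the tray at (262,340), the mat at (217,167) and the drill to the right and clear. I'll continue to a point above the tray.

Request:
send_rows --pt "-0.03 -0.1 0 0.04 0.08 -0.017" --pt "-0.03 -0.25 -0.05 0.08 0.17 -0.034" --pt "-0.02 -0.4 -0.15 0.118 0.257 -0.051" --pt "-0.017 -0.574 -0.25 0.118 0.257 -0.051" --pt "-0.017 -0.574 -0.313 0.118 0.257 -0.051" --pt "-0.017 -0.574 -0.313 0.118 0.257 -0.051"

```text
time: 10.4
ee_pos: [490.1, -223.5, 179.3]
tcp_rot: [[-0.073, 0.997, 0.005], [0.997, 0.073, -0.001], [-0.002, 0.004, -1.0]]
wrist_force: [-1.0, 1.6, 0.5]
width: 0.996
gripper_force: 0.0
```

```bash
python3 log.py; python3 - <<'E'
from go import *
from h import *
q,p,R=now();print(R.round(3).tolist())
snap("top",'pics/x.png');snap("scene",'pics/y.png')
a=snap("wrist",'pics/z.png')["pixels"][:,:,::-1];t=load("top")["pixels"][183:258,325:405,::-1]
sc=load("scene")["pixels"][155:290,290:390,::-1]
im=np.full((600,800,3),0,'uint8');im[:300,:400]=cv2.resize(a,(400,300));im[300:,:320]=cv2.resize(t,(320,300));im[:540,400:]=cv2.resize(sc,(400,540));cv2.imwrite('pics/c2.png',im)
rows([(A(490.3,-228,z),Tar(4.3,0,0,0)) for z in(110,72)])
E
```

```text
10.4 [ 0.628  0.474 -0.417  1.868  0.249  0.846  0.16 ] [ 490.1 -223.5  179.3]
[[-0.073, 0.997, 0.005], [0.997, 0.073, -0.001], [-0.002, 0.004, -1.0]]
[-0.005, -0.019, -0.284, 0.002, 0.004, 0.0]
[-0.005, -0.019, -0.436, 0.002, 0.004, 0.0]
```

View pics/c2.png

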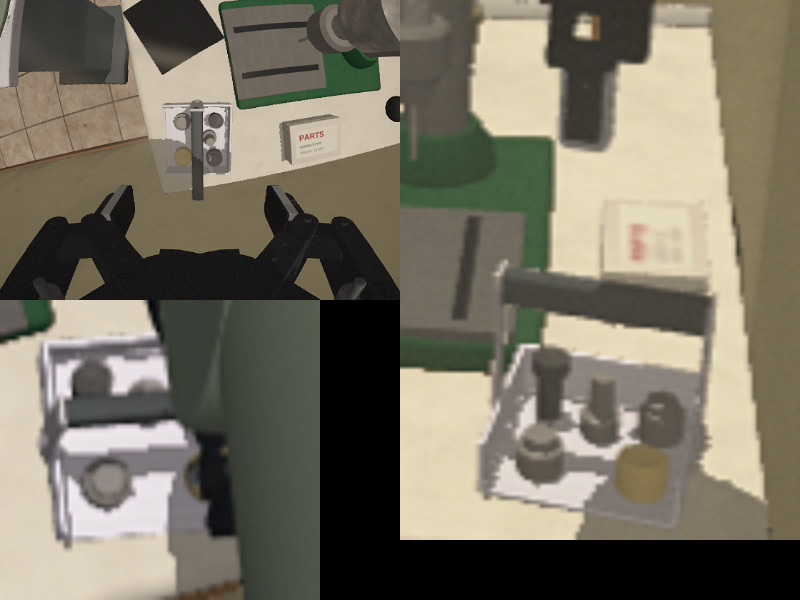

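The bar sits midway between the open fingers, at (197,150) against a finger midpoint of x=200 in the wrist inset. All five parts are upright, so I'll descend.

Request:
send_rows --pt "-0.002 -0.019 -0.1 0.002 0.004 0" --pt "-0.002 -0.019 -0.22 0.002 0.004 0" --pt "-0.002 -0.019 -0.33 0.002 0.004 0" --pt "-0.002 -0.019 -0.4 0.002 0.004 0" --pt "-0.002 -0.019 -0.43 0.002 0.004 0" --pt "-0.002 -0.019 -0.43 0.002 0.004 0"

```text
time: 11.3
ee_pos: [490.8, -228.6, 72.7]
tcp_rot: [[-0.073, 0.997, -0.001], [0.997, 0.073, 0.001], [0.001, -0.001, -1.0]]
wrist_force: [0.1, -0.5, 0.1]
width: 1.0
gripper_force: 0.0
```

Request:
send_rows --pt "0 0 0 0 0 0" --pt "0 0 0 0 0 0" --pt "0 0 0 0 0 0" --pt "0 0 0 0 0 0" --pt "0 0 0 0 0 0" --pt "0 0 0 0 0 0" --pt "0 0 0 0 0 0" --jaw 1 --force 80

```text
time: 12.18
ee_pos: [490.5, -228.8, 72.4]
tcp_rot: [[-0.073, 0.997, -0.001], [0.997, 0.073, 0.001], [0.001, -0.001, -1.0]]
wrist_force: [-2.3, 1.0, 5.1]
width: 0.126
gripper_force: 78.3
```

```bash
cat > path.py <<'E'
from go import *
def hl(hd,l,z):
    d=np.radians(17.8);return [609+l*np.cos(d),89.5+l*np.sin(d),z]
W=[(A(490.5,-228.8,170),Tar(4.3,0)),(A(475,-200,290),Tar(4.3,0)),(A(475,-120,290),Tar(6,0)),(A(480,-30,290),Tar(10,0)),(A(530,40,270),Tar(15,0)),
 pour3(18,0,0,hl(18,-40,180),0),pour3(18,5,10,hl(18,-30,180),0),pour3(18,15,13,hl(18,-20,175),0),pour3(18,25,13,hl(18,-5,175),0),pour3(18,35,13,hl(18,5,170),0),pour3(18,45,12,hl(18,15,170),0),pour3(19,52,6,hl(19,25,160),0),pour3(20,57,0,hl(20,32,152),0)]
E
python3 - <<'E'
from path import *
q,p,R=now()
for w in W: q=run(q,[w]);print('   ',w[0].round(),clear(q).round(),[a.round().tolist() for a in pts(q)[1:]])
print('A');rows(W[:4]);print('B (from W3)');rows(W[4:],base=W[3])
E
```

```text
[ 0.63  0.49 -0.41  1.87  0.26  0.84  0.16] err mm 0 deg 0.0
    [ 490. -229.  170.] [273. 142.  76.  95.] [[189.0, -165.0, 787.0], [491.0, -229.0, 498.0]]
[ 0.65  0.31 -0.46  1.79  0.16  1.07  0.21] err mm 0 deg 0.0
    [ 475. -200.  290.] [340. 148.  82. 103.] [[116.0, -115.0, 825.0], [475.0, -200.0, 618.0]]
[ 0.55  0.27 -0.51  1.85  0.15  1.05  0.08] err mm 0 deg 0.0
    [ 475. -120.  290.] [364. 116.  81. 107.] [[111.0, -92.0, 831.0], [475.0, -120.0, 618.0]]
[ 0.41  0.26 -0.57  1.87  0.16  1.05 -0.05] err mm 0 deg 0.0
    [480. -30. 290.] [379. 127.  79. 159.] [[118.0, -75.0, 832.0], [480.0, -30.0, 618.0]]
[ 0.27  0.38 -0.6   1.78  0.24  1.06 -0.15] err mm 0 deg 0.0
    [530.  40. 270.] [365. 139.  94. 199.] [[184.0, -72.0, 812.0], [530.0, 40.0, 598.0]]
[ 0.14  0.55 -0.58  1.57  0.32  1.12 -0.2 ] err mm 0 deg 0.0
    [614.  91. 249.] [355. 174. 141. 247.] [[271.0, -60.0, 772.0], [614.0, 91.0, 577.0]]
[ 0.    0.49 -0.51  1.66  0.49  1.03 -0.4 ] err mm 0 deg 0.0
    [614. 104. 252.] [397. 196. 164. 268.] [[248.0, -22.0, 788.0], [569.0, 149.0, 574.0]]
[-0.04  0.4  -0.47  1.83  0.62 
[... 750 characters left out ...]
0.61 -2.48] err mm 0 deg 0.0
    [608.  88. 227.] [256. 149. 112. 215.] [[219.0, -176.0, 770.0], [349.0, -7.0, 406.0]]
A
[0.0, 0.0, 0.39, -0.001, -0.001, 0.001]
[-0.062, 0.115, 0.87, -0.001, -0.001, 0.001]
[-0.062, 0.435, 0.87, -0.001, -0.001, 0.02]
[-0.042, 0.795, 0.87, -0.001, -0.001, 0.065]
B (from W3)
[0.2, 0.28, -0.08, 0.0, 0.0, 0.056]
[0.535, 0.485, -0.163, 0.0, 0.0, 0.089]
[0.535, 0.535, -0.152, -0.094, -0.081, 0.084]
[0.519, 0.545, -0.153, -0.099, -0.196, 0.069]
[0.524, 0.546, -0.139, -0.071, -0.303, 0.056]
[0.509, 0.541, -0.156, -0.042, -0.41, 0.042]
[0.494, 0.531, -0.161, -0.002, -0.514, 0.032]
[0.501, 0.501, -0.208, 0.085, -0.575, 0.063]
[0.512, 0.471, -0.25, 0.164, -0.612, 0.102]
```

Request:
send_rows --pt "0 0 0.06 0 0 0" --pt "0 0 0.2 0 0 0" --pt "0 0.01 0.36 0 0 0" --pt "-0.02 0.05 0.52 0 0 0" --pt "-0.04 0.1 0.67 0 0 0" --pt "-0.062 0.17 0.78 0 0 0" --pt "-0.062 0.28 0.85 0 0 0.01" --pt "-0.062 0.4 0.87 0 0 0.02" --pt "-0.058 0.53 0.87 0 0 0.035" --pt "-0.05 0.65 0.87 0 0 0.05" --pt "-0.042 0.75 0.87 0 0 0.06" --pt "-0.042 0.795 0.87 0 0 0.065" --force 110

```text
time: 13.68
ee_pos: [479.7, -27.8, 289.8]
tcp_rot: [[-0.177, 0.984, -0.002], [0.984, 0.177, 0.002], [0.002, -0.002, -1.0]]
wrist_force: [1.1, -0.1, -6.8]
width: 0.12
gripper_force: 108.1
```

Request:
send_rows --pt "0.06 0.08 -0.02 0 0 0.02" --pt "0.15 0.2 -0.05 0 0 0.045" --pt "0.26 0.32 -0.09 0 0 0.065" --pt "0.38 0.41 -0.13 0 0 0.08" --pt "0.48 0.46 -0.155 0 0 0.089" --pt "0.535 0.485 -0.163 0 0 0.089" --pt "0.535 0.485 -0.163 0 0 0.089"

```text
time: 14.55
ee_pos: [613.8, 91.4, 248.6]
tcp_rot: [[-0.31, 0.951, -0.002], [0.951, 0.31, 0.001], [0.002, -0.002, -1.0]]
wrist_force: [-1.5, -0.2, -6.9]
width: 0.124
gripper_force: 108.1
```

```bash
python3 log.py; python3 - <<'E'
from path import *
from h import *
snap("scene",'pics/y.png');a=load("scene")["pixels"][60:240,150:390,::-1]
cv2.imwrite('pics/c3.png',cv2.resize(a,(800,600)))
print(now()[2].round(3).tolist());rows(W[5:])
E
```

```text
14.55 [ 0.142  0.552 -0.579  1.57   0.322  1.119 -0.196] [613.8  91.4 248.6]
[[-0.309, 0.951, -0.002], [0.951, 0.309, 0.001], [0.001, -0.002, -1.0]]
[0.001, 0.001, 0.002, -0.0, -0.001, -0.0]
[0.001, 0.051, 0.012, -0.089, -0.088, -0.005]
[-0.014, 0.061, 0.012, -0.086, -0.204, -0.019]
[-0.009, 0.063, 0.025, -0.05, -0.308, -0.032]
[-0.025, 0.057, 0.009, -0.014, -0.413, -0.044]
[-0.04, 0.047, 0.003, 0.033, -0.514, -0.053]
[-0.033, 0.018, -0.044, 0.124, -0.568, -0.02]
[-0.022, -0.013, -0.086, 0.206, -0.6, 0.02]
```

View pics/c3.png

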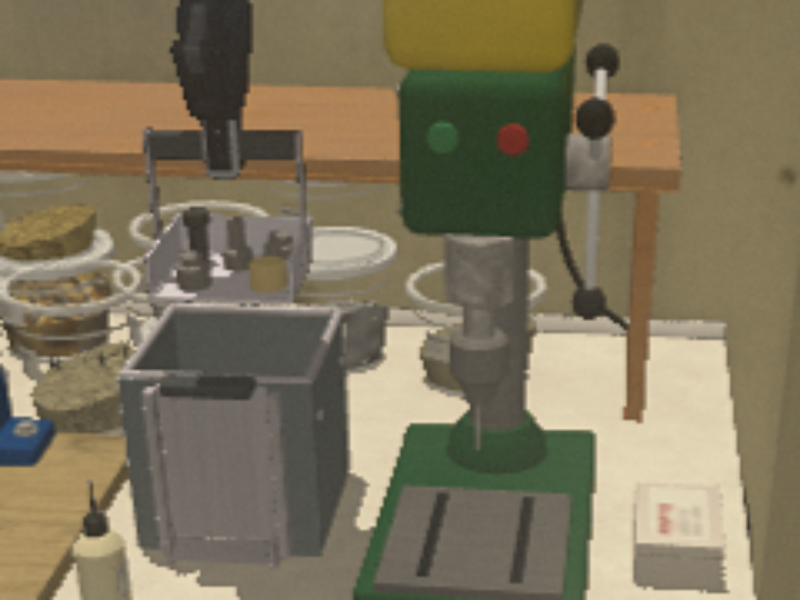

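The gate is shut and the tray is level above the hopper with all five parts inside. Now I'll tip it.

Request:
send_rows --pt "0.001 0.03 0.006 -0.05 -0.045 -0.003" --pt "0.001 0.051 0.012 -0.089 -0.088 -0.005" --pt "-0.014 0.061 0.012 -0.086 -0.204 -0.019" --pt "-0.009 0.063 0.025 -0.05 -0.308 -0.032" --pt "-0.025 0.057 0.009 -0.014 -0.413 -0.044" --pt "-0.04 0.047 0.003 0.033 -0.514 -0.053" --pt "-0.033 0.018 -0.044 0.124 -0.568 -0.02" --pt "-0.022 -0.013 -0.086 0.206 -0.6 0.02" --pt "-0.022 -0.013 -0.086 0.206 -0.6 0.02" --pt "-0.022 -0.013 -0.086 0.206 -0.6 0.02" --pt "-0.022 -0.013 -0.086 0.206 -0.6 0.02"

```text
time: 15.98
ee_pos: [613.5, 78.0, 225.6]
tcp_rot: [[-0.248, 0.589, 0.769], [0.962, 0.241, 0.126], [-0.111, 0.771, -0.627]]
wrist_force: [0.4, -0.9, -4.7]
width: 0.115
gripper_force: 108.8
```

```bash
python3 log.py; python3 - <<'E'
from path import *
from h import *
q,p,R=now();e=err(q,*W[-1]);print(e[:3]*300,np.degrees(e[3:]),R.round(2).tolist())
snap("scene",'pics/y.png');snap("top",'pics/y2.png');a=load("scene")["pixels"][90:240,150:260,::-1];b=load("top")["pixels"][70:220,120:240,::-1]
cv2.imwrite('pics/c4.png',np.hstack([cv2.resize(a,(400,545)),cv2.resize(b,(400,500))[:545] if 0 else cv2.resize(b,(400,545))]))
E
```

```text
15.975 [ 0.261  0.415 -0.635  2.337  2.566  0.535 -2.403] [613.5  78.  225.6]
[-5.71754759  9.83192572  1.95726304] [ 7.88921283 -3.949138    5.86297505] [[-0.25, 0.59, 0.77], [0.96, 0.24, 0.13], [-0.11, 0.77, -0.63]]
```

View pics/c4.png

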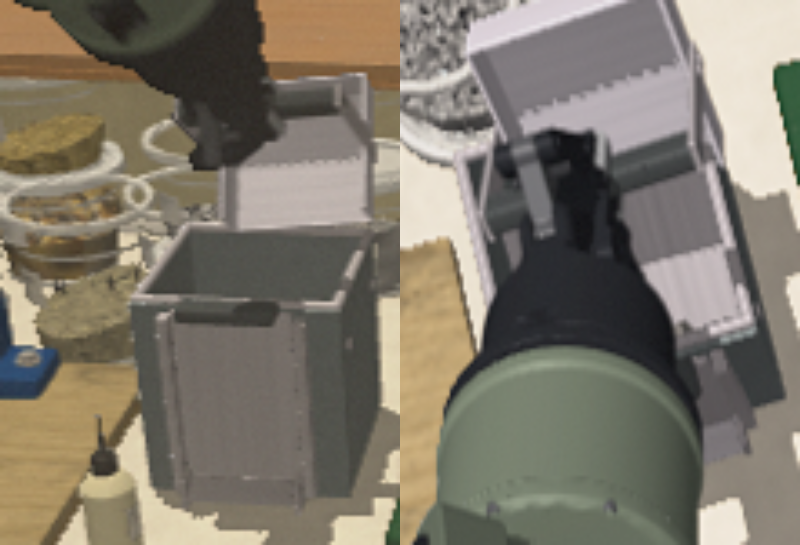

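The tray looks empty where it is visible, at (300,190), and the gate is still shut. I'll finish the tilt, shake briefly and check the weight.

Request:
send_rows --pt "0 0 0 0 0 0" --pt "0 0 0.03 0 0 0" --pt "0 0 0 0 0 0" --pt "0 0 0.03 0 0 0" --pt "0 0 0 0 0 0" --pt "0 0 0 0 0 0"

```text
time: 16.82
ee_pos: [614.0, 77.7, 223.9]
tcp_rot: [[-0.247, 0.592, 0.767], [0.963, 0.241, 0.123], [-0.112, 0.769, -0.63]]
wrist_force: [0.3, -0.2, -3.8]
width: 0.121
gripper_force: 108.9
```

```bash
python3 log.py; python3 - <<'E'
from path import *
from h import *
s=r.read_state();print(s['wrist_force'],s['tcp_rot'].round(2).tolist())
a=snap("wrist",'pics/z.png')["pixels"];cv2.imwrite('pics/c5.png',cv2.resize(a[:,:,::-1],(800,600)))
E
```

```text
16.825 [ 0.258  0.418 -0.633  2.335  2.558  0.535 -2.396] [614.   77.7 223.9]
[ 0.33143097 -0.22446396 -3.75429714] [[-0.25, 0.59, 0.77], [0.96, 0.24, 0.12], [-0.11, 0.77, -0.63]]
```

View pics/c5.png

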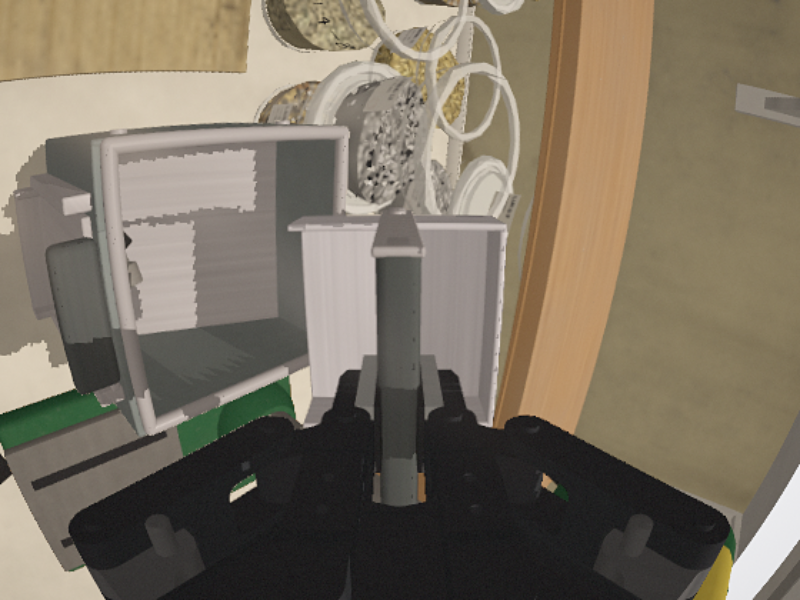

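The wrist view shows the tray empty, with its pan floor at (340,320) bare. Parts lie low in the hopper at (130,260), and the load has dropped by about 3 N. Next I'll go back to level and then to the mat.

```bash
python3 - <<'E'
from path import *
q,p,R=now()
V=[pour3(19,50,8,hl(19,20,175),0),pour3(18,42,12,hl(18,15,180),0),pour3(18,32,13,hl(18,5,180),0),pour3(18,22,13,hl(18,-5,180),0),pour3(18,12,12,hl(18,-20,180),0),pour3(18,0,0,hl(18,-40,185),0),
(A(540,60,260),Tar(20,0)),(A(480,20,260),Tar(25,0)),(A(443.5,-71.5,260),Tar(35.2,0)),(A(443.5,-71.5,90),Tar(35.2,0)),(A(443.5,-71.5,76),Tar(35.2,0))]
for w in V: q=run(q,[w]);
rows(V[:6]);print('B');rows(V[6:],base=V[5])
E
```

```text
[ 0.18  0.32 -0.61  2.33  2.4   0.46 -2.36] err mm 0 deg 0.0
[-0.17  0.27 -0.28  2.22  1.73  0.35 -1.79] err mm 0 deg 0.0
[-0.16  0.29 -0.3   2.07  1.    0.45 -1.03] err mm 0 deg 0.0
[-0.08  0.35 -0.41  1.91  0.7   0.67 -0.68] err mm 0 deg 0.0
[-0.04  0.42 -0.46  1.77  0.55  0.88 -0.49] err mm 0 deg 0.0
[ 0.12  0.54 -0.54  1.57  0.3   1.12 -0.18] err mm 0 deg 0.0
[ 0.21  0.41 -0.58  1.76  0.25  1.05 -0.11] err mm 0 deg 0.0
[ 0.33  0.3  -0.61  1.91  0.21  0.99  0.06] err mm 0 deg 0.0
[ 0.55  0.25 -0.61  1.98  0.17  0.96  0.46] err mm 0 deg 0.0
[ 0.4   0.52 -0.48  2.15  0.43  0.57  0.22] err mm 0 deg 0.0
[ 0.38  0.54 -0.46  2.15  0.46  0.54  0.2 ] err mm 0 deg 0.0
[-0.046, 0.077, 0.118, 0.013, 0.008, -0.017]
[-0.026, 0.106, 0.145, -0.045, 0.081, -0.061]
[-0.012, 0.115, 0.148, -0.093, 0.182, -0.067]
[0.004, 0.121, 0.141, -0.133, 0.286, -0.064]
[-0.001, 0.114, 0.126, -0.164, 0.393, -0.056]
[-0.002, 0.054, 0.121, -0.093, 0.559, 0.006]
B
[-0.295, -0.125, 0.023, 0.0, 0.0, 0.022]
[-0.535, -0.285, 0.023, 0.0, 0.0, 0.078]
[-0.681, -0.651, 0.023, 0.0, 0.0, 0.191]
[-0.681, -0.651, -0.657, 0.0, 0.0, 0.191]
[-0.681, -0.651, -0.713, 0.0, 0.0, 0.191]
```

Request:
send_rows --pt "-0.02 0.04 0.08 0.007 0.004 -0.008" --pt "-0.046 0.077 0.118 0.013 0.008 -0.017" --pt "-0.026 0.106 0.145 -0.045 0.081 -0.061" --pt "-0.012 0.115 0.148 -0.093 0.182 -0.067" --pt "0.004 0.121 0.141 -0.133 0.286 -0.064" --pt "-0.001 0.114 0.126 -0.164 0.393 -0.056" --pt "-0.002 0.085 0.123 -0.13 0.48 -0.025" --pt "-0.002 0.054 0.121 -0.093 0.559 0.006" --pt "-0.002 0.054 0.121 -0.093 0.559 0.006" --pt "-0.002 0.054 0.121 -0.093 0.559 0.006"

```text
time: 18.12
ee_pos: [612.6, 92.6, 255.4]
tcp_rot: [[-0.271, 0.942, 0.199], [0.958, 0.284, -0.044], [-0.098, 0.179, -0.979]]
wrist_force: [0.8, -1.1, -5.3]
width: 0.118
gripper_force: 108.6
```

```bash
python3 log.py; python3 - <<'E'
from path import *
print(now()[2].round(3).tolist())
rows([(A(540,60,260),Tar(20,0)),(A(480,20,260),Tar(25,0)),(A(443.5,-71.5,250),Tar(35.2,0))])
E
```

```text
18.125 [ 0.06   0.43  -0.488  1.743  0.408  0.879 -0.33 ] [612.6  92.6 255.4]
[[-0.271, 0.942, 0.199], [0.958, 0.284, -0.044], [-0.098, 0.179, -0.979]]
[-0.29, -0.13, 0.019, 0.024, 0.129, 0.041]
[-0.53, -0.29, 0.019, 0.018, 0.13, 0.096]
[-0.676, -0.656, -0.021, 0.007, 0.131, 0.209]
```

Request:
send_rows --pt "-0.1 -0.04 0.019 0.024 0.06 0.02" --pt "-0.29 -0.13 0.019 0.024 0.129 0.041" --pt "-0.42 -0.22 0.019 0.02 0.13 0.07" --pt "-0.53 -0.32 0.019 0.018 0.13 0.11" --pt "-0.61 -0.47 0 0.012 0.13 0.16" --pt "-0.676 -0.6 -0.021 0.007 0.131 0.209" --pt "-0.676 -0.656 -0.021 0.007 0.131 0.209" --pt "-0.676 -0.656 -0.021 0.007 0.131 0.209" --pt "-0.676 -0.656 -0.021 0.007 0.131 0.209"

```text
time: 19.25
ee_pos: [445.2, -71.9, 249.8]
tcp_rot: [[-0.573, 0.819, 0.007], [0.819, 0.573, -0.001], [-0.005, 0.006, -1.0]]
wrist_force: [0.3, 0.1, -3.0]
width: 0.121
gripper_force: 108.7
```

```bash
python3 log.py; python3 - <<'E'
from path import *
from h import *
s=r.read_state();print(s['wrist_force'],s['tcp_rot'].round(3).tolist())
rows([(A(443.5,-71.5,z),Tar(35.2,0)) for z in(95,76)])
snap("top",'pics/y2.png');snap("scene",'pics/y.png');a=load("top")["pixels"][90:300,100:380,::-1];b=load("scene")["pixels"][120:300,150:390,::-1]
b=cv2.resize(b,(400,300));cv2.imwrite('pics/c6.png',np.vstack([cv2.resize(a,(400,300)),b]))
E
```

```text
19.25 [ 0.528  0.258 -0.592  1.997  0.18   0.929  0.454] [445.2 -71.9 249.8]
[ 0.32203944  0.11454388 -2.98469247] [[-0.573, 0.819, 0.007], [0.819, 0.573, -0.001], [-0.005, 0.006, -1.0]]
[-0.007, 0.001, -0.619, 0.0, 0.005, 0.002]
[-0.007, 0.001, -0.695, 0.0, 0.005, 0.002]
```

View pics/c6.png

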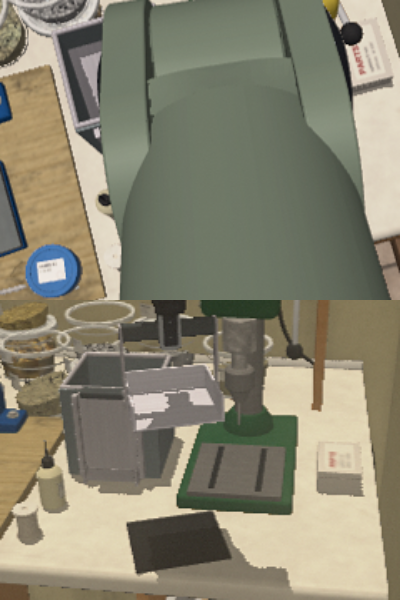

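The tray is empty and level above the mat. The gate is shut, and the oiler and spool are untouched. Lowering now.

Request:
send_rows --pt "-0.007 0.001 -0.1 0 0.005 0.002" --pt "-0.007 0.001 -0.25 0 0.005 0.002" --pt "-0.007 0.001 -0.4 0 0.005 0.002" --pt "-0.007 0.001 -0.53 0 0.005 0.002" --pt "-0.007 0.001 -0.62 0 0.005 0.002" --pt "-0.007 0.001 -0.66 0 0.005 0.002" --pt "-0.007 0.001 -0.68 0 0.005 0.002" --pt "-0.007 0.001 -0.69 0 0.005 0.002" --pt "-0.007 0.001 -0.69 0 0.005 0.002"

```text
time: 20.48
ee_pos: [443.3, -72.6, 77.6]
tcp_rot: [[-0.575, 0.818, 0.0], [0.818, 0.575, -0.001], [-0.001, -0.001, -1.0]]
wrist_force: [0.3, 0.0, -3.4]
width: 0.121
gripper_force: 108.6
```

```bash
python3 log.py; python3 - <<'E'
from path import *
from h import *
s=r.read_state();print(s['wrist_force'],s['tcp_rot'].round(3).tolist())
t=snap("scene",'pics/y.png');a=t["pixels"][:,:,::-1].copy();x0,y0=205,205
a=cv2.resize(a[y0:y0+100,x0:x0+110],(770,700))
def tr(p,c): u,v=proj(t,p);cv2.circle(a,(int((u+.5-x0)*7),int((v+.5-y0)*7)),3,c,-1)
R=Ro.from_euler('z',35.2,degrees=True).as_matrix();o=A(443.5,-71.5,0)
for sx in(-1,1):
  for sy in(-1,1):
    tr(o+R@A(50*sx,56*sy,3),(0,0,255));tr(o+R@A(45*sx,48*sy,4),(0,255,0));tr(o+R@A(45*sx,48*sy,34),(255,0,0))
cv2.imwrite('pics/c7.png',a[:600])
E
```

```text
20.475 [ 0.377  0.538 -0.447  2.155  0.45   0.538  0.208] [443.3 -72.6  77.6]
[ 0.33965986  0.04352729 -3.37827992] [[-0.575, 0.818, 0.0], [0.818, 0.575, -0.001], [-0.001, -0.001, -1.0]]
```

View pics/c7.png

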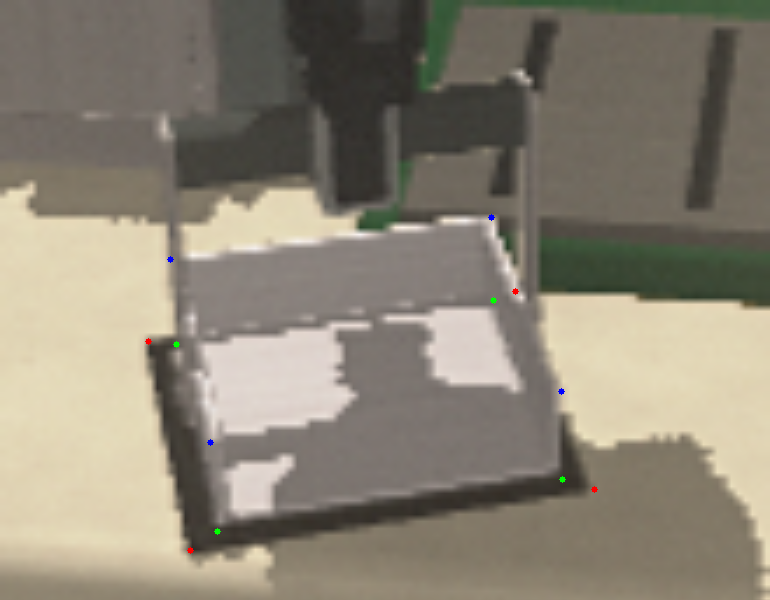

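The projected mat corners match the picture and the tray is centred and square, with equal margins on both sides. I'll lower the last 2 mm and release.

Request:
send_rows --pt "0 0 -0.005 0 0 0" --pt "0 0 -0.008 0 0 0" --pt "0 0 -0.01 0 0 0" --pt "0 0 -0.01 0 0 0"

```text
time: 21.02
ee_pos: [443.0, -73.0, 75.4]
tcp_rot: [[-0.575, 0.818, -0.0], [0.818, 0.575, -0.002], [-0.002, -0.002, -1.0]]
wrist_force: [-6.7, -2.5, 20.4]
width: 0.118
gripper_force: 112.7
```

Request:
send_rows --pt "0 0.002 0.002 0 0 0" --pt "0 0.002 0.004 0 0 0" --pt "0 0.002 0.004 0 0 0" --force 20

```text
time: 21.4
ee_pos: [443.0, -72.0, 75.7]
tcp_rot: [[-0.576, 0.818, -0.001], [0.818, 0.576, -0.001], [-0.0, -0.001, -1.0]]
wrist_force: [0.3, -0.5, -2.4]
width: 0.121
gripper_force: 108.8
```

Request:
send_rows --pt "0 0 0 0 0 0" --pt "0 0 0 0 0 0" --pt "0 0 0 0 0 0" --pt "0 0 0 0 0 0" --pt "0 0 0 0 0 0" --pt "0 0 0 0 0 0" --jaw -1

```text
time: 22.15
ee_pos: [443.0, -72.1, 75.7]
tcp_rot: [[-0.575, 0.818, -0.001], [0.818, 0.575, -0.001], [-0.001, -0.001, -1.0]]
wrist_force: [-0.5, 0.6, -0.2]
width: 1.0
gripper_force: 0.0
```

Request:
send_rows --pt "0 0 0.05 0 0 0" --pt "0 0 0.15 0 0 0" --pt "0 0 0.3 0 0 0" --pt "0 0 0.5 0 0 0" --pt "-0.1 0 0.7 0 0 0" --pt "-0.15 -0.1 0.8 0 0 0" --pt "-0.2 -0.3 0.8 0 0 0" --pt "-0.2 -0.5 0.8 0 0 0" --pt "-0.2 -0.7 0.8 0 0 0" --pt "-0.2 -0.7 0.8 0 0 0"

```text
time: 23.4
ee_pos: [392.2, -249.8, 276.1]
tcp_rot: [[-0.572, 0.82, -0.001], [0.82, 0.572, -0.001], [-0.001, -0.001, -1.0]]
wrist_force: [0.6, 0.9, 0.1]
width: 1.001
gripper_force: 0.0
```

```bash
python3 log.py; python3 - <<'E'
from path import *
from h import *
t=snap("top",'pics/y2.png')["pixels"][80:290,120:400,::-1];s=snap("scene",'pics/y.png')["pixels"][140:300,150:390,::-1]
cv2.imwrite('pics/c8.png',np.vstack([cv2.resize(t,(440,330)),cv2.resize(s,(440,270))]))
E
```

```text
23.4 [ 0.854  0.242 -0.493  1.929  0.136  1.003  0.908] [ 392.2 -249.8  276.1]
```

View pics/c8.png

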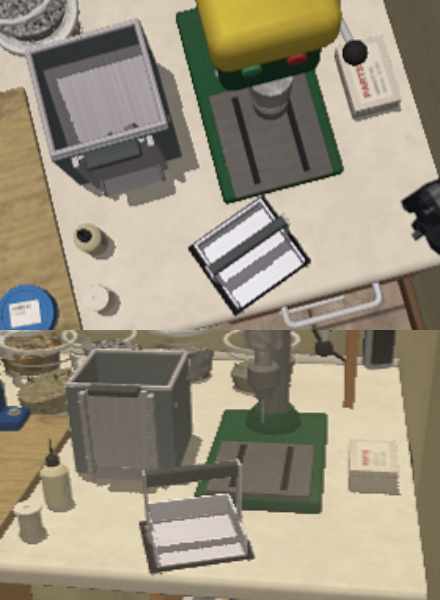

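The tray stands empty, square and centred on the mat at (250,252). The gate is down, the parts are in the hopper, and the bottle and spool have not moved. I'll hand in the job.

```bash
python3 -c "
from workcell import job;print(job.finish_job())"
```

```text
the job is handed in; nothing more can be done
None
```

The job is handed in at about 23 s: the gate is shut, the parts are tipped into the hopper, the empty tray stands square on the mat and the oil bottle and spool have not moved; I confirmed the parts by the bare tray and its lighter weight rather than by counting all five, and the one heavy contact was 44 N at the wrist as the fingertips seated the gate.

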